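Set the ratchet and lock the steriliser lid

ROBOT

A 6-joint arm with a two-finger parallel gripper is mounted at the origin on a cart in front of the work surface, level with it; the furniture and walls round the work are solid. World frame = base frame: x ahead of the robot, y to its left, z up, the work surface at z = 0. Lengths are in m, angles in rad, forces in N, time in s.
With the tool pointing down it reaches from about 0.275 to 0.725 m from the base axis. Payload 5.6 kg.
Tool frame: the origin (TCP) lies on the centre line of the jaws, within the pads' length; the fingertips stand 25 mm ahead of it and the grasp point (between the pads) lies 6 mm ahead of it; y points along the fingers, x is the direction in which the jaws open and shut, and the axes are right-handed (so a half turn about y gives the same grasp; the last joint's range is limited). The gripper opens to 85 mm and grips with 20 to 120 N. Pads are 22 mm wide; open, the fingers measure 114 mm over their backs; the gripper's body (76 mm by 85 mm) begins 54 mm behind the grasp point. The pads swing forward as they close: fully open they stand 13 mm farther back than shut.
Start: joints at [1.406, 0.255, 0.108, 0, -1.424, -0.285], TCP at [0.239, 0.495, 0.256] pointing down, gripper open.
Joint ranges: [-2.95, 2.95], [-1.21, 1.97], [-1.09, 1.5], [-2.87, 1.71], [-2.94, -0.07], [-3.05, 3.05]. Speed limits (rad/s): [2.57, 2.57, 3.14, 3.14, 3.14, 3.14].

INTERFACE

Orientations are given as a unit quaternion [w, x, y, z].
In Python, from workcell import telemetry, viewer, job, models gives the robot as it stands.
- The arm moves only by the tool carry_out, never from a script. Its argument "deltas" is a list of rows, each an object with "angular": the turn, a rotation vector about the tool's x, y, z in degrees, a list of three; "dp": the shift along the tool's x, y, z in cm, a list of three; "gripper": the gripper's target within -1 to 1 (fully open at 1, half-way at 0, shut at -1). In form: [{"angular": [wx, wy, wz], "dp": [dx, dy, dz], "gripper": gripper}, ...]. A call has 1 to 12 rows; each row shifts and turns the pose as measured when the row begins, along the tool's axes as they then stand; what a row does not reach is not made up. A row lasts 1/12 s, in which the tool goes at most 41.7 mm and 7.16 degrees, less where a joint would pass 70% of its speed; a pose out of reach is approached as far as the arm can. A call with a gripper value outside its range is refused whole. The fingers move at their own pace and stop on an object; "newtons" is the grip in N (left out, the last holds). Time passes only in rows, so rows that do not move let the fingers close. It gives the time, the measured TCP pose, the force and the opening at its end, in the units of the state.
- telemetry.get_state(): the state, without advancing time (a new reading comes with each control period).
- viewer.capture(name): name is "side" or "top" or "wrist"; returns the picture (384x512x3 uint8, red, green, blue); there is no depth.
- viewer.calibration(name): a dict with "intrinsics" (3x3 intrinsics, pixels), "D" ([k1, k2, p1, p2, k3] as OpenCV has them; the pictures are not rectified), "world_from_camera" (4x4, takes a point from camera to world coordinates). Camera axes: x right, y down, z forward; pixel columns grow to the right and rows downward; lengths in m; the calibration is good to about 2 mm. A picture is of the moment at which its call begins: read the wrist's pose just before it. calibration takes no time and is no camera call; for the wrist camera it gives the pose at the moment of the call.
- job.finish_job(): hands the job in, once; it reports no verdict.
Trained networks look in the newest picture that a camera, given by its name, has taken for a name from the list of things; names that differ only in an ending like _2 or _b are one class to them, and where a whole thing is asked for, a point or a joint stands for the part that bears it (a point fixed in the world has none). Each returns a list of dicts, best first, with "confidence" (0 to 1); they miss things now and then, are a little off and sometimes report something else, mostly with a low value. They report only what shows in the picture. A call takes as long as a camera call.
- models.spot_in(camera, label): "xy" ([column, row] in pixels, amid what is visible of it).
- models.outline_of(camera, label): "pixels" (384x512 bool, what is visible of it) and "xy" ([column, row] in pixels, amid what is visible of it).
- models.spot_point(camera, label): "xy" ([column, row] in pixels: a listed point, or the origin of a listed thing).
The state is a dict: "clock": time; "joint_pos": joint angles; "dq": joint speeds; "joint_torque": joint torques, N m; "position": TCP position; "eef_rot": TCP orientation; "ft_force": force on the tool from outside, world axes, zero at the start; "torque": the same for the moment, N m; "gripper_width": opening from 0.0 (shut) to 1.0 (fully open).
Only numpy, scipy, OpenCV 4.12 (cv2) and the standard library are available. Lean on these libraries where they do the work, as an engineer would, in place of code of your own. Each camera call takes 0.05 s, during which the arm holds its last target.

TASK

The lid of the round steriliser is not locked and its ratchet is set to undo. Push the ratchet's small reversing lever over to the clockwise (tightening) side, then work the long handle to and fro until the locking bar is fully home under both lugs, and leave the handle swung back anticlockwise to its end. Turn the bar only by the ratchet, without touching the bar itself, and leave the kidney dish and the penlight where they are.

Things in the scene. Friction and masses are not known exactly. Their poses are not given: they have to be found in the camera images.
- steriliser: Round steel instrument steriliser, fixed to the worktop, 168 mm across its lid, lid top 83 mm above the worktop. Origin: centre of its underside, on the worktop; z up. -x is its front, toward which the ratchet handle roughly points. Two lugs stand on the lid at +y and -y, 80 mm from the axis, up to 104 mm high, each with a roof and a stop wall.
- ratchet_axis (a point): Point on the vertical turning axis of handle and locking bar, at the centre of the lid, 115.5 mm above the worktop (mid-height of the handle).
- ratchet_handle (a joint): Handle angle about the vertical axis, rad, 0 (anticlockwise end) to 1.2 (clockwise end), growing clockwise seen from above; at 0.6 it points along the steriliser's -x. A flat steel arm 22 mm wide (z 111 to 120 mm), then a round black grip. It stays where it is left. About 2 to 3 N at the grip swings it freely, 6 N drives the bar; up to one tooth (0.31 rad) of a stroke is lost before it bites.
- grip_mid (a point): Middle of the black grip: on the grip's axis, 158 mm from the turning axis, 115.5 mm above the worktop. The grip is 22 mm thick and reaches from 124 to 190 mm out from the turning axis, with free space all round it.
- pawl_lever (a joint): Reversing lever, rad, -0.35 (undo: leans to the anticlockwise side of the handle) to +0.35 (tighten: leans to the clockwise side); 0 = along the handle. A spring throws it to either side of the middle. It may rest from 0.15 to 0.35 while a claw sits on a tooth. It points to the side toward which a handle stroke drives the bar; the other stroke clicks back freely.
- lever_fin (a point): Centre of the top of the upright thumb fin at the reversing lever's outer end, 150 mm above the worktop, 50 mm from the lever's pivot, which sits on the handle 62 mm out from the turning axis. The fin is 16 mm long (along the lever), 9 mm thick, z 124 to 150 mm; the handle's top is at z 120 mm. About 1 N on it flips the lever.
- lock_turn (a joint): Angle of the locking bar, rad, 0 (fully undone) to 1.5 (fully home: bar along the steriliser's y axis, both ends under the lugs against a hard stop), growing clockwise seen from above. Stiff; it stays where it is left.
- lock_blade: Locking bar with its toothed wheel: flat dark steel bar 139 mm long, 18 mm wide, 7 mm thick, lying on the lid (z 88 to 95 mm) under a toothed steel wheel 66 mm across (z 97 to 109 mm), both below the handle. Origin: on the turning axis at worktop height; x along the bar.
- kidney_dish: Loose steel kidney dish, 104 x 200 x 33 mm, a bystander; origin at the centre of its underside.
- penlight: Loose black penlight, 114 mm long, 17 mm thick, a bystander; origin at the centre of its underside.

How it is judged:
On the way, in this order (a step that is already met when the one before it is completed fails the run):
1. the reversing lever is over on the clockwise (tightening) side (value of joint pawl_lever above 0.1 rad), for 0.2 s.
2. the locking bar is fully home under the lugs (value of joint lock_turn above 1.44 rad), for 0.2 s.
At the end, for the whole second after the job is handed in: The locking bar is within 0.06 rad of its hard stop under both lugs, the reversing lever is still on the clockwise side (over 0.1 rad), and the handle is at rest within 0.15 rad of its anticlockwise end (value of joint lock_turn above 1.44 rad and value of joint pawl_lever above 0.1 rad and value of joint ratchet_handle below 0.15 rad and velocity of joint ratchet_handle below 0.05 rad/s); the robot touches nothing.
It fails at once if the robot touches the locking bar or its toothed wheel (contact force between lock_blade and the fingers above 1 N or contact force between lock_blade and the arm above 1 N).
It fails at once if the kidney dish or the penlight is moved by more than 30 mm (distance of any of kidney_dish, penlight from where it was at the start of the episode above 0.03 m).
It also fails if it takes over 58 s, if anything falls off the work surface, if the arm or the gripper's body presses on something with over 40 N, if the wrist force passes 120 N, or if a joint passes its speed limit or range.

## Working session

There is one attempt and no reset: what is moved stays moved. The work goes in short steps, Python scripts to look and compute and a tool call to move; the robot and the scene stay as the last step left them, time stands still between calls to the robot, and variables do not carry over. Pictures are saved under pics/ and viewed, and the job is handed in when it is done.

Besides the shell and the picture viewer there is one more tool, called after "Call:" as name([rows], argument=value, ...), one row to a line, values as JSON. carry_out: Moves the arm, as the interface text tells. Its arguments: {"type":"object","properties":{"deltas":{"type":"array"},"newtons":{"type":"number"}},"required":["deltas"]}

```bash
mkdir -p pics; ls; cat > h.py <<'E'
import numpy as np, cv2
from workcell import telemetry, viewer, job, models
def snap(c,n,scale=1.5):
    im=viewer.capture(c); cv2.imwrite('pics/'+n+'.png',cv2.resize(im[:,:,::-1],None,fx=scale,fy=scale)); return im
def ray(c,xy):
    k=viewer.calibration(c); K=np.array(k['intrinsics']);D=np.array(k['D'],float);T=np.array(k['world_from_camera'])
    p=cv2.undistortPoints(np.array([[xy]],float),K,D)[0,0]
    return T[:3,3],T[:3,:3]@np.array([p[0],p[1],1])
def atz(c,xy,z):
    o,d=ray(c,xy); return o+d*(z-o[2])/d[2]
def proj(c,P):
    k=viewer.calibration(c);T=np.linalg.inv(np.array(k['world_from_camera']))
    return cv2.projectPoints(np.atleast_2d(np.array(P,float)),cv2.Rodrigues(T[:3,:3])[0],T[:3,3],np.array(k['intrinsics']),np.array(k['D'],float))[0][:,0]
E
python3 - <<'E'
from h import *
s=telemetry.get_state(); print(s['clock'],s['position'],s['eef_rot'],s['gripper_width'])
for c in ('top','side'):
    snap(c,c+'0')
    for l,z in (('ratchet_axis',.1155),('grip_mid',.1155),('lever_fin',.15),('steriliser',0),('lock_blade',0),('kidney_dish',0),('penlight',0)):
        for r in models.spot_point(c,l)[:2]: print(c,l,np.round(r['xy'],1),round(r['confidence'],2),np.round(atz(c,r['xy'],z),4))
E
```

```text
pics
0.0 [0.23889072 0.4949227  0.25542464] [-0.37531431  0.37640778 -0.59859768  0.59928054] 0.9985218560115121
top ratchet_axis [275.6 149.5] 0.57 [0.6541 0.018  0.1155]
top grip_mid [307.4 201.2] 0.59 [ 0.517  -0.0636  0.1155]
top grip_mid [276.4 156.2] 0.37 [0.6362 0.0161 0.1155]
top lever_fin [306.6 182.3] 0.63 [ 0.5633 -0.0569  0.15  ]
top steriliser [268.7 157.7] 0.68 [0.6515 0.0299 0.    ]
top lock_blade [276.3 156.1] 0.86 [0.6561 0.0074 0.    ]
top kidney_dish [167.8 234.2] 0.6 [0.429  0.3256 0.    ]
top penlight [228.7 222.5] 0.72 [0.4618 0.1484 0.    ]
side ratchet_axis [206.6 175.9] 0.7 [0.6526 0.0234 0.1155]
side grip_mid [255.  137.4] 0.73 [ 0.5102 -0.0546  0.1155]
side grip_mid [233. 133.] 0.64 [ 0.5594 -0.0841  0.1155]
side lever_fin [232.8 133.2] 0.44 [ 0.5656 -0.0562  0.15  ]
side steriliser [212.9 197.9] 0.85 [0.6461 0.0176 0.    ]
side lock_blade [213.8 195.8] 0.97 [0.6424 0.0121 0.    ]
side kidney_dish [332.7 285.6] 0.75 [0.4344 0.3273 0.    ]
side penlight [298.  224.1] 0.76 [0.4592 0.1525 0.    ]
side penlight [206.9 174.6] 0.16 [ 0.6447 -0.0577  0.    ]
```

View pics/top0.png

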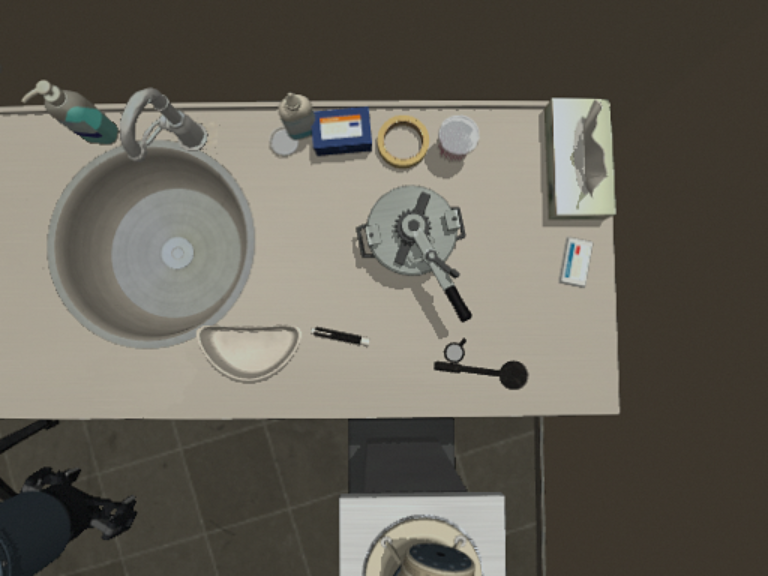

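View pics/side0.png

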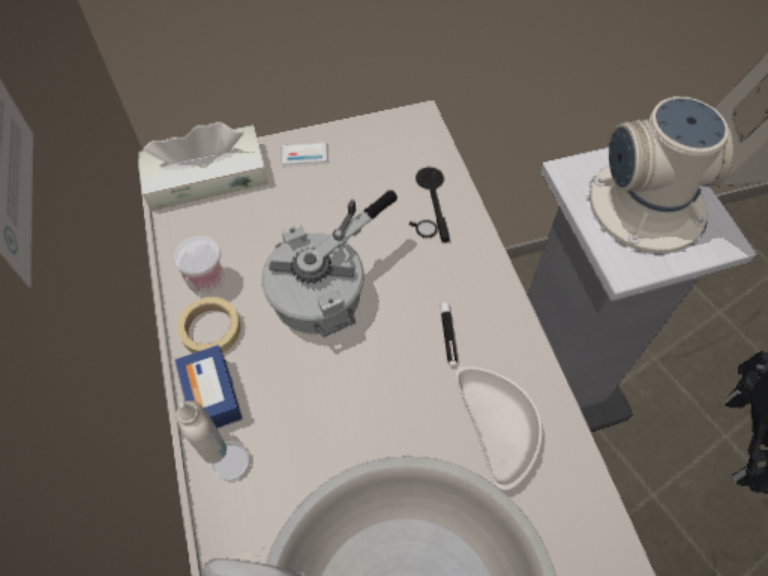

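```bash
python3 - <<'E'
from h import *
from scipy.spatial.transform import Rotation as R
s=telemetry.get_state(); q=s['eef_rot']; Rm=R.from_quat([q[1],q[2],q[3],q[0]]).as_matrix(); print(np.round(Rm,3))
a=np.array([.6535,.0205]); g=np.array([.5137,-.059])
u=(g-a)/np.linalg.norm(g-a); t=np.array([u[1],-u[0]]); print(u,t,np.linalg.norm(g-a))
l=[atz('top',np.array(p)/1.5,.104)[:2] for p in ((370,236),(455,219))]; print(l, np.linalg.norm(l[0]-l[1]))
d=l[0]-l[1]; d/=np.linalg.norm(d); f=np.array([-d[1],d[0]]); print('front',f)
print('handle est',0.6+np.arctan2(u@d,u@f))
f2=[atz('top',[306.6,182.3],.15)[:2],atz('side',[232.8,133.2],.15)[:2]]
for x in f2: print('fin rad/lat',(x-a)@u,(x-a)@t)
# overlay check
im=cv2.resize(viewer.capture('top')[100:240,220:340,::-1],None,fx=5,fy=5,interpolation=cv2.INTER_CUBIC)
for P,c in (([*a,.1155],(0,0,255)),([*g,.1155],(0,255,0)),([*f2[0],.15],(255,0,0))):
    p=(proj('top',P)[0]-[220,100])*5+2.5; cv2.circle(im,tuple(int(v) for v in p),5,c,2)
cv2.imwrite('pics/ov.png',im[:600])
E
```

```text
[[-0.435  0.     0.901]
 [-0.901  0.    -0.435]
 [-0.    -1.    -0.   ]]
[-0.8692744  -0.49432986] [-0.49432986  0.8692744 ] 0.16082378555425184
[array([0.6355469 , 0.09447222]), array([ 0.66540016, -0.05729618])] 0.1546766441964423
front [-0.98119791 -0.19300432]
handle est 0.2771593716420369
fin rad/lat 0.11664237940388911 -0.022689580149139427
fin rad/lat 0.11432840878093187 -0.023250582441793927
```

View pics/ov.png

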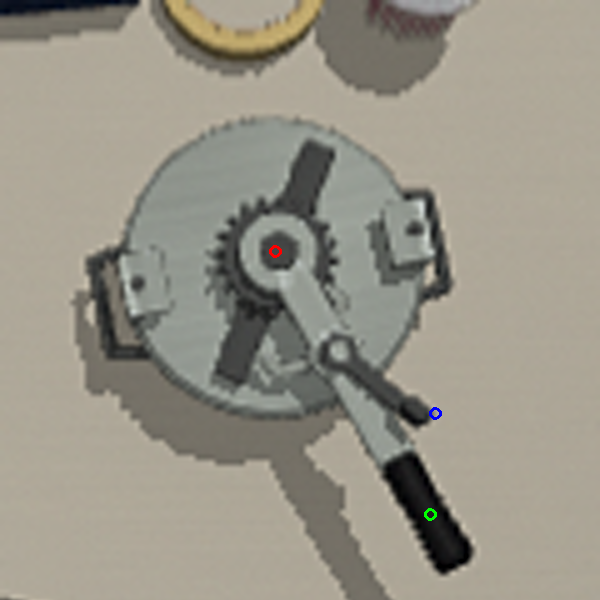

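```bash
cat >> h.py <<'E'
from scipy.spatial.transform import Rotation as R
A=np.array([.6535,.0205]); TH0=np.arctan2(-.4943,-.8693) # handle dir angle at first look (h~0.277)
def st():
    s=telemetry.get_state(); q=s['eef_rot']; return s,np.array(s['position']),R.from_quat([q[1],q[2],q[3],q[0]])
def status():
    s,p,r=st(); x=r.as_matrix()[:,0]; d=p[:2]-A
    print('t',round(s['clock'],2),'p',np.round(p,4),'xang',round(np.degrees(np.arctan2(x[1],x[0])),1),'rad',round(np.linalg.norm(d),4),'hAng~',round(.277-((np.arctan2(d[1],d[0])-TH0+np.pi)%(2*np.pi)-np.pi),3),'F',np.round(s['ft_force'],1),'w',round(s['gripper_width'],3))
def plan(tgt,dyaw,n,g):
    """world target, total yaw about tool y deg (+ = clockwise from above)"""
    s,p,r=st(); out=[]; d=(np.array(tgt)-p)/n
    for i in range(n):
        v=r.inv().apply(d)*100; a=dyaw/n
        out.append('{"angular":[0,%.1f,0],"dp":[%.2f,%.2f,%.2f],"gripper":%g}'%(a,*v,g)); r=r*R.from_rotvec([0,np.radians(a),0])
    print(',\n'.join(out))
E
python3 - <<'E'
from h import *
status(); plan([.584,-.082,.25],124.6,18,-1)
E
```

```text
t 0.85 p [0.2391 0.4953 0.2563] xang -115.8 rad 0.6302 hAng~ 1.647 F [0.4 1.2 0.1] w 1.0
{"angular":[0,6.9,0],"dp":[2.06,0.03,3.12],"gripper":-1},
{"angular":[0,6.9,0],"dp":[1.66,0.03,3.34],"gripper":-1},
{"angular":[0,6.9,0],"dp":[1.25,0.03,3.52],"gripper":-1},
{"angular":[0,6.9,0],"dp":[0.82,0.03,3.65],"gripper":-1},
{"angular":[0,6.9,0],"dp":[0.37,0.03,3.72],"gripper":-1},
{"angular":[0,6.9,0],"dp":[-0.08,0.03,3.74],"gripper":-1},
{"angular":[0,6.9,0],"dp":[-0.53,0.03,3.70],"gripper":-1},
{"angular":[0,6.9,0],"dp":[-0.97,0.03,3.61],"gripper":-1},
{"angular":[0,6.9,0],"dp":[-1.40,0.03,3.46],"gripper":-1},
{"angular":[0,6.9,0],"dp":[-1.81,0.03,3.27],"gripper":-1},
{"angular":[0,6.9,0],"dp":[-2.19,0.03,3.03],"gripper":-1},
{"angular":[0,6.9,0],"dp":[-2.54,0.03,2.74],"gripper":-1},
{"angular":[0,6.9,0],"dp":[-2.85,0.03,2.42],"gripper":-1},
{"angular":[0,6.9,0],"dp":[-3.12,0.03,2.06],"gripper":-1},
{"angular":[0,6.9,0],"dp":[-3.34,0.03,1.66],"gripper":-1},
{"angular":[0,6.9,0],"dp":[-3.52,0.03,1.25],"gripper":-1},
{"angular":[0,6.9,0],"dp":[-3.65,0.03,0.82],"gripper":-1},
{"angular":[0,6.9,0],"dp":[-3.72,0.03,0.37],"gripper":-1}
```

Call:
carry_out([
  {"angular": [0,6.9,0],"dp": [2.06,0,3.12],"gripper": -1},
  {"angular": [0,6.9,0],"dp": [1.66,0,3.34],"gripper": -1},
  {"angular": [0,6.9,0],"dp": [1.25,0,3.52],"gripper": -1},
  {"angular": [0,6.9,0],"dp": [0.82,0,3.65],"gripper": -1},
  {"angular": [0,6.9,0],"dp": [0.37,0,3.72],"gripper": -1},
  {"angular": [0,6.9,0],"dp": [-0.08,0,3.74],"gripper": -1},
  {"angular": [0,6.9,0],"dp": [-0.53,0,3.7],"gripper": -1},
  {"angular": [0,6.9,0],"dp": [-0.97,0,3.61],"gripper": -1},
  {"angular": [0,6.9,0],"dp": [-1.4,0,3.46],"gripper": -1},
])

```text
clock: 1.6
position: [0.4104, 0.1975, 0.2553]
eef_rot: [0.002, -0.001, 0.707, -0.707]
ft_force: [1.5, 1.0, 0.6]
gripper_width: -0.003
```

```bash
python3 - <<'E'
from h import *
status(); s,p,r=st(); x=r.as_matrix()[:,0]; y=(np.degrees(np.arctan2(x[1],x[0]))-119.6)%360
print(y); plan([.584,-.082,.25],y,11,-1); print(s['joint_pos'])
E
```

```text
t 1.6 p [0.4104 0.1975 0.2553] xang -179.7 rad 0.3007 hAng~ 1.423 F [1.5 1.  0.6] w -0.003
60.69531454796737
{"angular":[0,5.5,0],"dp":[-1.57,0.05,2.55],"gripper":-1},
{"angular":[0,5.5,0],"dp":[-1.80,0.05,2.39],"gripper":-1},
{"angular":[0,5.5,0],"dp":[-2.02,0.05,2.20],"gripper":-1},
{"angular":[0,5.5,0],"dp":[-2.23,0.05,2.00],"gripper":-1},
{"angular":[0,5.5,0],"dp":[-2.41,0.05,1.77],"gripper":-1},
{"angular":[0,5.5,0],"dp":[-2.57,0.05,1.53],"gripper":-1},
{"angular":[0,5.5,0],"dp":[-2.70,0.05,1.28],"gripper":-1},
{"angular":[0,5.5,0],"dp":[-2.81,0.05,1.01],"gripper":-1},
{"angular":[0,5.5,0],"dp":[-2.90,0.05,0.74],"gripper":-1},
{"angular":[0,5.5,0],"dp":[-2.96,0.05,0.46],"gripper":-1},
{"angular":[0,5.5,0],"dp":[-2.99,0.05,0.17],"gripper":-1}
[ 7.94584595e-01  6.58305798e-02 -1.23358633e-01  2.79696862e-04
 -1.38015853e+00 -7.89482676e-01]
```

Call:
carry_out([
  {"angular": [0,5.5,0],"dp": [-1.57,0.05,2.55],"gripper": -1},
  {"angular": [0,5.5,0],"dp": [-1.8,0.05,2.39],"gripper": -1},
  {"angular": [0,5.5,0],"dp": [-2.02,0.05,2.2],"gripper": -1},
  {"angular": [0,5.5,0],"dp": [-2.23,0.05,2.0],"gripper": -1},
  {"angular": [0,5.5,0],"dp": [-2.41,0.05,1.77],"gripper": -1},
  {"angular": [0,5.5,0],"dp": [-2.57,0.05,1.53],"gripper": -1},
  {"angular": [0,5.5,0],"dp": [-2.7,0.05,1.28],"gripper": -1},
  {"angular": [0,5.5,0],"dp": [-2.81,0.05,1.01],"gripper": -1},
  {"angular": [0,5.5,0],"dp": [-2.9,0.05,0.74],"gripper": -1},
  {"angular": [0,5.5,0],"dp": [-2.96,0.05,0.46],"gripper": -1},
  {"angular": [0,5.5,0],"dp": [-2.99,0.05,0.17],"gripper": -1},
])

```text
clock: 2.52
position: [0.5833, -0.1046, 0.252]
eef_rot: [-0.371, 0.374, 0.603, -0.599]
ft_force: [1.0, 0.4, -0.8]
gripper_width: 0.003
```

```bash
python3 - <<'E'
from h import *
status(); s,p,r=st(); x=r.as_matrix()[:,0]; y=(np.degrees(np.arctan2(x[1],x[0]))-119.6+180)%360-180
print(y); plan([.584,-.082,.155],y,6,-1); print(np.round(s['joint_pos'],2)); snap('side','side1');snap('wrist','w1')
E
```

```text
t 2.52 p [ 0.5833 -0.1046  0.252 ] xang 116.5 rad 0.1434 hAng~ -0.265 F [ 1.   0.4 -0.8] w 0.003
-3.1166761469017104
{"angular":[0,-0.5,0],"dp":[0.33,1.62,-0.17],"gripper":-1},
{"angular":[0,-0.5,0],"dp":[0.33,1.62,-0.17],"gripper":-1},
{"angular":[0,-0.5,0],"dp":[0.33,1.62,-0.17],"gripper":-1},
{"angular":[0,-0.5,0],"dp":[0.33,1.62,-0.18],"gripper":-1},
{"angular":[0,-0.5,0],"dp":[0.33,1.62,-0.18],"gripper":-1},
{"angular":[0,-0.5,0],"dp":[0.32,1.62,-0.18],"gripper":-1}
[ 0.08  0.34  0.21 -0.   -1.44 -1.19]
```

View pics/side1.png

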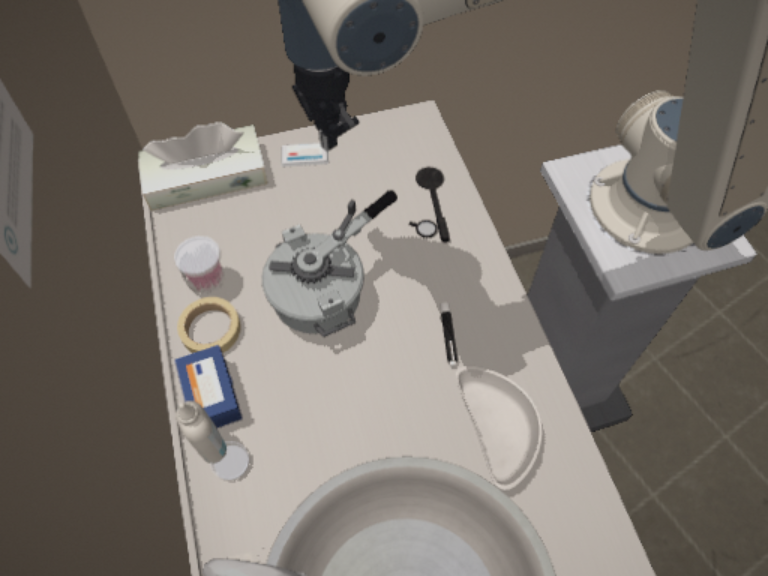

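View pics/w1.png

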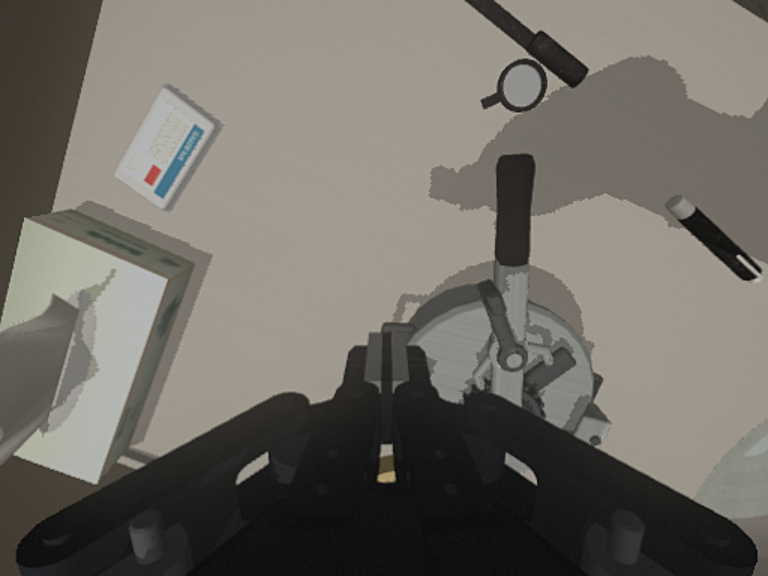

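```bash
python3 - <<'E'
from h import *
u=np.array([-.8693,-.4943]);t=np.array([-.4943,.8693])
for l,z in (('ratchet_axis',.1155),('grip_mid',.1155),('lever_fin',.15)):
    for r in models.spot_point('wrist',l)[:2]:
        P=atz('wrist',r['xy'],z); print(l,np.round(r['xy'],1),round(r['confidence'],2),np.round(P,4),(P[:2]-A)@u,(P[:2]-A)@t)
_,p,_=st();print((p[:2]-A)@u,(p[:2]-A)@t)
E
```

```text
grip_mid [341.6 139. ] 0.8 [ 0.511  -0.0523  0.1155] 0.15987936242856915 0.007189745696998929
grip_mid [469.6 159.3] 0.52 [0.4732 0.0655 0.1155] 0.13452595139671136 0.12827340020395844
lever_fin [333.  202.5] 0.82 [ 0.5609 -0.0408  0.15  ] 0.11083379453742598 -0.007487200263665938
0.1226888941004077 -0.07227505663518534
```

```bash
python3 - <<'E'
from h import *
u=np.array([-.8693,-.4943]);t=np.array([-.4943,.8693])
q=A+.112*u-.062*t; print(q); plan([*q,.155],-3.1,5,-1)
E
```

```text
[ 0.586785  -0.0887582]
{"angular":[0,-0.6,0],"dp":[0.22,1.94,-0.19],"gripper":-1},
{"angular":[0,-0.6,0],"dp":[0.21,1.94,-0.19],"gripper":-1},
{"angular":[0,-0.6,0],"dp":[0.21,1.94,-0.19],"gripper":-1},
{"angular":[0,-0.6,0],"dp":[0.21,1.94,-0.20],"gripper":-1},
{"angular":[0,-0.6,0],"dp":[0.21,1.94,-0.20],"gripper":-1}
```

Call:
carry_out([
  {"angular": [0,-0.6,0],"dp": [0.22,1.94,-0.2],"gripper": -1},
  {"angular": [0,-0.6,0],"dp": [0.22,1.94,-0.2],"gripper": -1},
  {"angular": [0,-0.6,0],"dp": [0.22,1.94,-0.2],"gripper": -1},
  {"angular": [0,-0.6,0],"dp": [0.22,1.94,-0.2],"gripper": -1},
  {"angular": [0,-0.6,0],"dp": [0.22,1.94,-0.2],"gripper": -1},
  {"angular": [0,0,0],"dp": [0,0,0],"gripper": -1},
])

```text
clock: 3.27
position: [0.5866, -0.0812, 0.1564]
eef_rot: [-0.346, 0.354, 0.619, -0.61]
ft_force: [-0.4, 0.4, -0.8]
gripper_width: 0.001
```

```bash
python3 - <<'E'
from h import *
status();snap('wrist','w2');snap('side','s2')
E
```

```text
t 3.27 p [ 0.5866 -0.0812  0.1564] xang 120.7 rad 0.1217 hAng~ -0.195 F [-0.4  0.4 -0.8] w 0.001
```

View pics/w2.png

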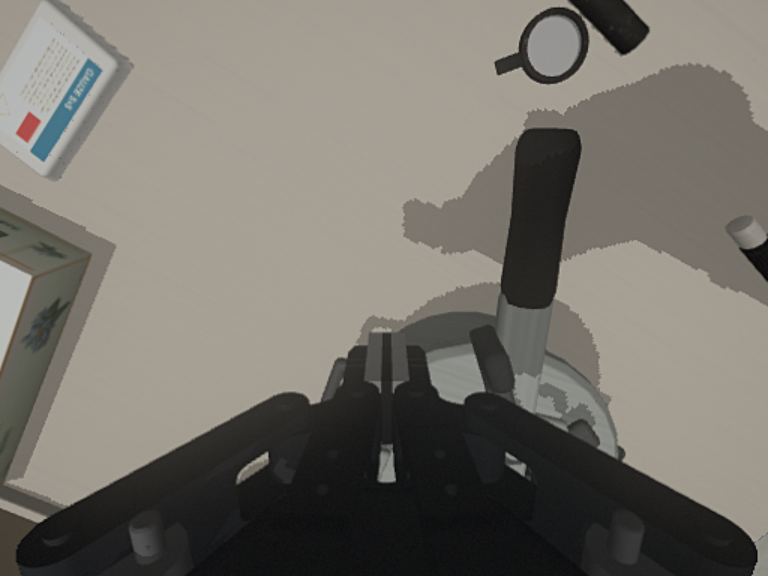

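Call:
carry_out([
  {"angular": [0,0,0],"dp": [1.0,0.1,0.1],"gripper": -1},
  {"angular": [0,0,0],"dp": [1.0,0.1,0.1],"gripper": -1},
  {"angular": [0,0,0],"dp": [1.0,0,0.1],"gripper": -1},
  {"angular": [0,0,0],"dp": [1.0,0,0],"gripper": -1},
  {"angular": [0,0,0],"dp": [0.5,0,0],"gripper": -1},
])

```text
clock: 3.78
position: [0.5637, -0.0422, 0.1647]
eef_rot: [-0.34, 0.359, 0.621, -0.608]
ft_force: [0.7, 0.3, 0.4]
gripper_width: 0.001
```

```bash
python3 - <<'E'
from h import *
status();snap('wrist','w3');snap('side','s3')
E
```

```text
t 3.78 p [ 0.5637 -0.0422  0.1647] xang 120.7 rad 0.1096 hAng~ 0.184 F [0.7 0.3 0.4] w 0.001
```

View pics/w3.png

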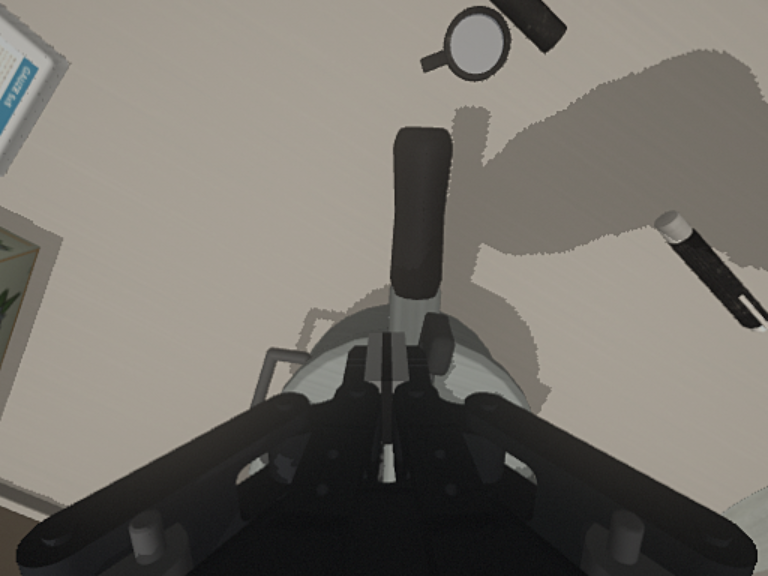

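```bash
cat >> h.py <<'E'
def plan2(pts,g):
    """pts list of (world pos, handle heading angle for tool x: tool x = clockwise tangent) absolute; corrects tilt"""
    s,p,r=st(); out=[]
    for tgt,phi in pts:
        u=np.array([np.cos(phi),np.sin(phi),0]); x=np.array([u[1],-u[0],0]); y=np.array([0,0,-1.]); z=np.cross(x,y)
        r2=R.from_matrix(np.stack([x,y,z],1)); w=np.degrees((r.inv()*r2).as_rotvec()); v=r.inv().apply(np.array(tgt)-p)*100
        out.append('{"angular":[%.1f,%.1f,%.1f],"dp":[%.2f,%.2f,%.2f],"gripper":%g}'%(*w,*v,g)); p=np.array(tgt);r=r2
    print(',\n'.join(out))
E
python3 - <<'E'
from h import *
_,p,r=st(); print(np.round(r.as_matrix(),3))
u=np.array([-.8693,-.4943,0]);
phi=TH0
plan2([(p+[.01,-.018,.015],phi),(p+[0.01,-.018,.05],phi),(p+[.0,-.018,.08],phi)],-.1)
E
```

```text
[[-0.511  0.033 -0.859]
 [ 0.86   0.002 -0.511]
 [-0.015 -0.999 -0.029]]
{"angular":[1.7,1.1,-0.8],"dp":[-2.08,-1.47,0.02],"gripper":-0.1},
{"angular":[0.0,0.0,0.0],"dp":[0.00,-3.50,0.00],"gripper":-0.1},
{"angular":[0.0,0.0,0.0],"dp":[0.49,-3.00,0.87],"gripper":-0.1}
```

Call:
carry_out([
  {"angular": [1.7,1.1,-0.8],"dp": [-2.0,-1.5,0],"gripper": -1},
  {"angular": [0,0,0],"dp": [0,-3.5,0],"gripper": -1},
  {"angular": [0,0,0],"dp": [0,-3.0,0.5],"gripper": -0.1},
  {"angular": [0,0,0],"dp": [0,0,0.5],"gripper": -0.1},
])

```text
clock: 4.22
position: [0.5625, -0.0649, 0.2445]
eef_rot: [0.359, -0.352, -0.609, 0.614]
ft_force: [0.4, -0.2, 1.3]
gripper_width: 0.275
```

```bash
python3 - <<'E'
from h import *
status();snap('wrist','w4');snap('side','s4');snap('top','t4')
for c in ('wrist','side','top'):
  for l,z in (('ratchet_axis',.1155),('grip_mid',.1155),('lever_fin',.15)):
    for r in models.spot_point(c,l)[:2]:
        P=atz(c,r['xy'],z); d=P[:2]-A; print(c,l,np.round(r['xy'],1),round(r['confidence'],2),np.round(P,4),'rad',np.linalg.norm(d),'h',.277-(np.arctan2(d[1],d[0])-TH0))
E
```

```text
t 4.22 p [ 0.5625 -0.0649  0.2445] xang 119.7 rad 0.1248 hAng~ 0.04 F [ 0.4 -0.2  1.3] w 0.275
wrist ratchet_axis [283.8 294.1] 0.75 [0.6443 0.0178 0.1155] rad 0.009578955773748577 h 0.5042903137113844
wrist grip_mid [293.7 144.1] 0.96 [ 0.5068 -0.055   0.1155] rad 0.1649903223464606 h 0.31858735266972305
wrist lever_fin [312.6 209.4] 0.72 [ 0.5427 -0.0205  0.15  ] rad 0.11808909704880388 h 0.4398788389465288
side ratchet_axis [205.6 178.1] 0.86 [0.6562 0.0288 0.1155] rad 0.008705182598893553 h -3.599958247488626
side ratchet_axis [213.6 196.5] 0.43 [0.6499 0.0833 0.1155] rad 0.06286360283658325 h -3.97620195688088
side grip_mid [253.4 135.9] 0.6 [ 0.5127 -0.0604  0.1155] rad 0.16237086698845604 h 0.27264829950952396
side lever_fin [241.2 139.2] 0.61 [ 0.551  -0.0327  0.15  ] rad 0.11548254038449836 h 0.3156771466312168
side lever_fin [213.6 198.5] 0.42 [0.653  0.1089 0.15  ] rad 0.08841754403814622 h -3.92410175044982
top grip_mid [306.6 200.9] 0.65 [ 0.5178 -0.0615  0.1155] rad 0.15853849261257352 h 0.25025826806810725
top grip_mid [168.2 231.4] 0.36 [0.4411 0.2993 0.1155] rad 0.35044524501000146 h -4.569460409058361
```

View pics/w4.png

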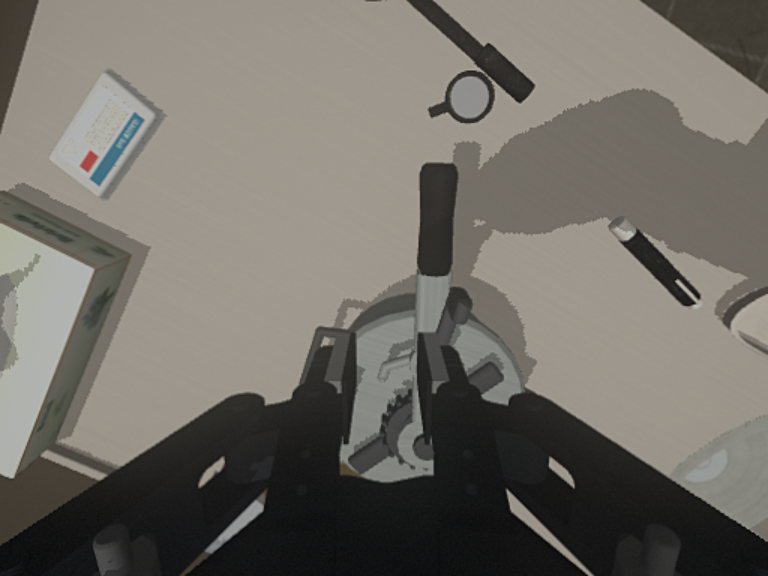

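View pics/s4.png

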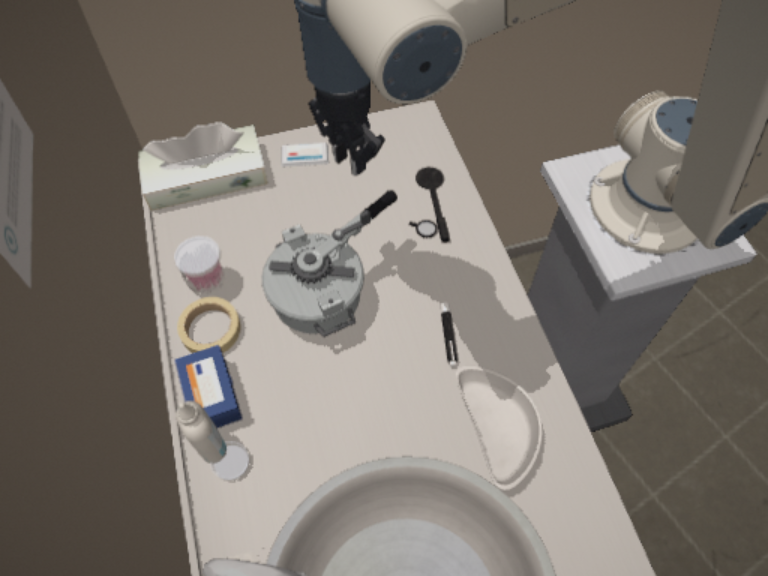

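```bash
python3 - <<'E'
from h import *
phi=TH0-.02; u=np.array([np.cos(phi),np.sin(phi)]); q=A+.166*u
plan2([([*(q*.5+.5*st()[1][:2]),.245],phi),([*q,.24],phi),([*q,.20],phi),([*q,.16],phi),([*q,.12],phi),([*q,.12],phi)],.1)
E
```

```text
{"angular":[-1.1,1.2,0.6],"dp":[1.54,-0.60,2.16],"gripper":0.1},
{"angular":[0.0,0.0,0.0],"dp":[1.48,0.50,2.18],"gripper":0.1},
{"angular":[0.0,0.0,0.0],"dp":[0.00,4.00,0.00],"gripper":0.1},
{"angular":[0.0,0.0,0.0],"dp":[0.00,4.00,0.00],"gripper":0.1},
{"angular":[0.0,0.0,0.0],"dp":[0.00,4.00,0.00],"gripper":0.1},
{"angular":[0.0,0.0,0.0],"dp":[0.00,0.00,0.00],"gripper":0.1}
```

First over the grip and part-way down, then check.

Call:
carry_out([
  {"angular": [-1.1,1.2,0.6],"dp": [1.5,-0.2,2.2],"gripper": 0.1},
  {"angular": [0,0,0],"dp": [1.5,0.2,2.2],"gripper": 0.1},
  {"angular": [0,0,0],"dp": [0,2.5,0],"gripper": 0.1},
  {"angular": [0,0,0],"dp": [0,2.0,0],"gripper": 0.1},
  {"angular": [0,0,0],"dp": [0,0,0],"gripper": 0.1},
])

```text
clock: 5.23
position: [0.5058, -0.0588, 0.1919]
eef_rot: [-0.361, 0.363, 0.608, -0.607]
ft_force: [-0.4, 0.4, 0.2]
gripper_width: 0.552
```

```bash
python3 - <<'E'
from h import *
status();snap('wrist','w5')
phi=TH0-.02; u=np.array([np.cos(phi),np.sin(phi)]); q=A+.166*u
plan2([([*q,.16],phi),([*q,.12],phi)],.1)
E
```

```text
t 5.23 p [ 0.5058 -0.0588  0.1919] xang 118.4 rad 0.1676 hAng~ 0.301 F [-0.4  0.4  0.2] w 0.552
{"angular":[0.2,-0.0,-0.2],"dp":[0.01,3.37,-0.08],"gripper":0.1},
{"angular":[0.0,0.0,0.0],"dp":[0.00,4.00,0.00],"gripper":0.1}
```

View pics/w5.png

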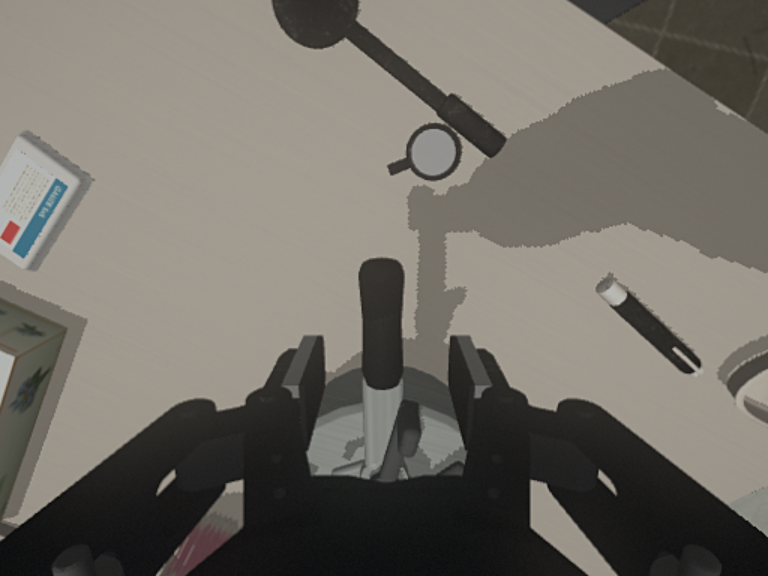

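Call:
carry_out([
  {"angular": [0,0,0],"dp": [0,3.5,-0.1],"gripper": 0.1},
  {"angular": [0,0,0],"dp": [0,3.5,0],"gripper": 0.1},
  {"angular": [0,0,0],"dp": [0,0.5,0],"gripper": 0.0},
])

```text
clock: 5.53
position: [0.5132, -0.0589, 0.1232]
eef_rot: [-0.356, 0.367, 0.61, -0.605]
ft_force: [-1.5, -0.0, -0.9]
gripper_width: 0.503
```

```bash
python3 - <<'E'
from h import *
status();snap('wrist','w6')
E
```

```text
t 5.53 p [ 0.5132 -0.0589  0.1232] xang 118.5 rad 0.1612 hAng~ 0.279 F [-1.5 -0.  -0.9] w 0.503
```

View pics/w6.png

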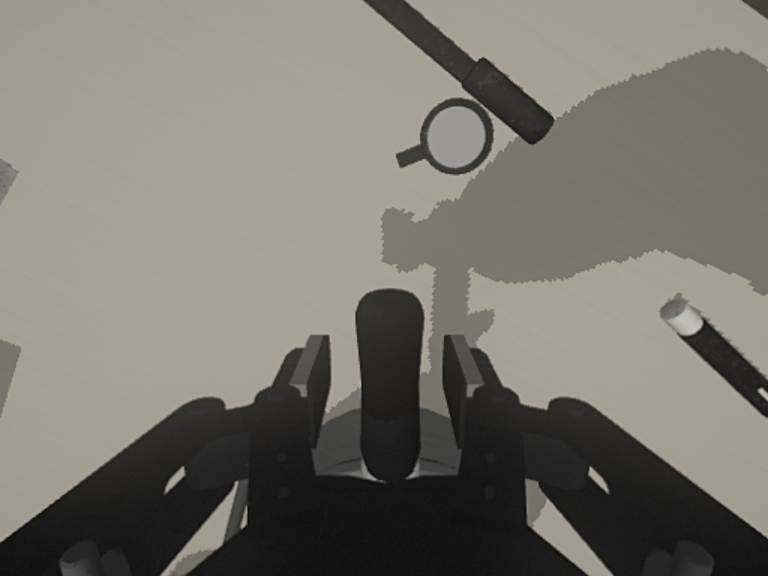

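Call:
carry_out([
  {"angular": [0,5,0],"dp": [1.45,0.05,-0.06],"gripper": -0.25},
  {"angular": [0,5,0],"dp": [1.45,0,-0.06],"gripper": -0.25},
  {"angular": [0,5,0],"dp": [1.45,0,-0.06],"gripper": -0.25},
  {"angular": [0,5,0],"dp": [1.45,0,-0.06],"gripper": -0.25},
  {"angular": [0,5,0],"dp": [1.45,0,-0.06],"gripper": -0.25},
  {"angular": [0,5,0],"dp": [1.45,0,-0.06],"gripper": -0.25},
])

```text
clock: 6.08
position: [0.5004, 0.0215, 0.1369]
eef_rot: [-0.502, 0.522, 0.492, -0.484]
ft_force: [0.7, -5.4, -2.1]
gripper_width: 0.376
```

```bash
python3 - <<'E'
from h import *
status();snap('wrist','w7');snap('side','s7')
_,p,r=st(); print(np.round(r.as_matrix(),3))
E
```

```text
t 6.08 p [0.5004 0.0215 0.1369] xang 87.3 rad 0.1531 hAng~ 0.801 F [ 0.7 -5.4 -2.1] w 0.376
[[ 0.043  0.031 -0.999]
 [ 0.999 -0.011  0.042]
 [-0.009 -0.999 -0.031]]
```

View pics/w7.png

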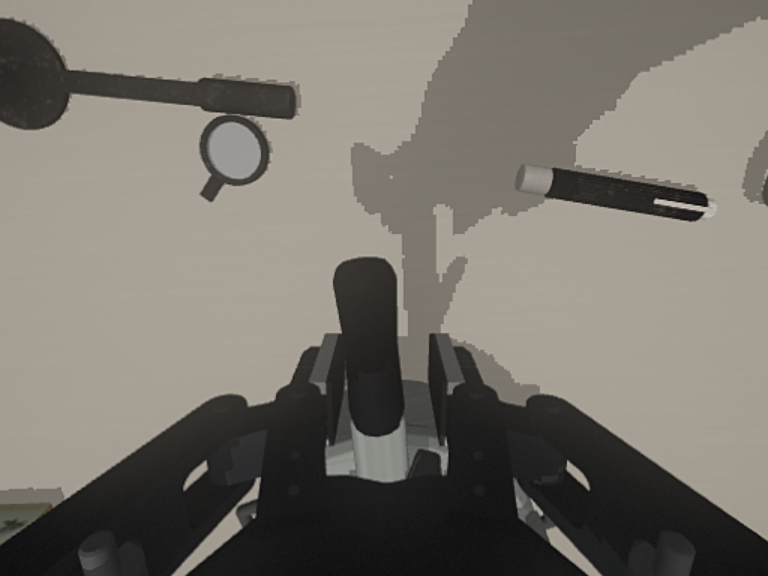

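View pics/s7.png

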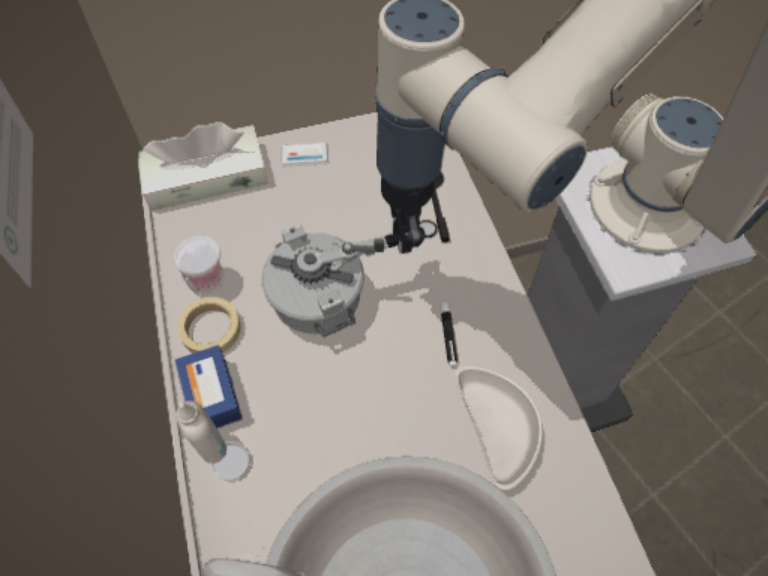

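```bash
cat >> h.py <<'E'
def arc(h1,n,rad=.163,z=.122,g=-.25,dy=.15,lead=0.):
    s,p,r=st(); d=p[:2]-A; phi=np.arctan2(d[1],d[0]); h0=.277-((phi-TH0+np.pi)%(2*np.pi)-np.pi); r0=np.linalg.norm(d)
    pts=[]
    for i in range(1,n+1):
        f=i/n; h=h0+(h1-h0)*f; ph=TH0-(h-.277); k=min(1,i/3); rr=r0+(rad-r0)*k; zz=p[2]+(z-p[2])*k
        pts.append(([*(A+rr*np.array([np.cos(ph),np.sin(ph)])),zz],ph))
    plan2(pts,g)
E
python3 - <<'E'
from h import *
arc(1.26,6)
E
```

```text
{"angular":[1.8,2.9,-0.5],"dp":[1.16,0.49,0.36],"gripper":-0.25},
{"angular":[0.0,4.3,0.0],"dp":[1.19,0.51,0.32],"gripper":-0.25},
{"angular":[0.0,4.3,0.0],"dp":[1.22,0.51,0.32],"gripper":-0.25},
{"angular":[0.0,4.3,0.0],"dp":[1.22,0.00,-0.05],"gripper":-0.25},
{"angular":[0.0,4.3,0.0],"dp":[1.22,0.00,-0.05],"gripper":-0.25},
{"angular":[0.0,4.3,0.0],"dp":[1.22,0.00,-0.05],"gripper":-0.25}
```

Call:
carry_out([
  {"angular": [1.8,2.9,-0.5],"dp": [1.16,0.6,0.36],"gripper": -0.25},
  {"angular": [0,4.3,0],"dp": [1.2,0.6,0.32],"gripper": -0.25},
  {"angular": [0,4.3,0],"dp": [1.22,0.5,0.32],"gripper": -0.25},
  {"angular": [0,4.3,0],"dp": [1.22,0.15,0],"gripper": -0.25},
  {"angular": [0,4.3,0],"dp": [1.22,0.15,0],"gripper": -0.25},
  {"angular": [0,4.3,0],"dp": [1.22,0.15,0],"gripper": -0.25},
])

```text
clock: 6.68
position: [0.5126, 0.0869, 0.1287]
eef_rot: [-0.596, 0.607, 0.373, -0.371]
ft_force: [-2.4, -7.0, 0.3]
gripper_width: 0.374
```

```bash
python3 - <<'E'
from h import *
status()
_,p,r=st(); print(np.round(r.as_matrix(),3)); arc(1.3,3)
E
```

```text
t 6.68 p [0.5126 0.0869 0.1287] xang 63.5 rad 0.1558 hAng~ 1.235 F [-2.4 -7.   0.3] w 0.374
[[ 0.447  0.011 -0.895]
 [ 0.895 -0.012  0.446]
 [-0.005 -1.    -0.015]]
{"angular":[0.9,-0.0,-0.3],"dp":[0.34,0.22,0.25],"gripper":-0.25},
{"angular":[0.0,1.2,0.0],"dp":[0.35,0.22,0.24],"gripper":-0.25},
{"angular":[0.0,1.2,0.0],"dp":[0.36,0.22,0.24],"gripper":-0.25}
```

Call:
carry_out([
  {"angular": [0.9,0,0],"dp": [0.5,0.3,0.25],"gripper": -0.25},
  {"angular": [0,1.2,0],"dp": [0.5,0.3,0.24],"gripper": -0.25},
  {"angular": [0,1.2,0],"dp": [0.5,0.3,0.24],"gripper": -0.25},
])

```text
clock: 6.93
position: [0.513, 0.0869, 0.1277]
eef_rot: [-0.597, 0.617, 0.353, -0.372]
ft_force: [-3.7, -18.0, 11.7]
gripper_width: 0.379
```

```bash
python3 - <<'E'
from h import *
status(); snap('wrist','w8'); snap('side','s8')
_,p,r=st(); arc(.6,10)
E
```

```text
t 6.93 p [0.513  0.0869 0.1277] xang 61.7 rad 0.1554 hAng~ 1.235 F [ -3.7 -18.   11.7] w 0.379
{"angular":[0.5,-6.6,-2.2],"dp":[-1.01,0.22,0.17],"gripper":-0.25},
{"angular":[0.0,-3.6,0.0],"dp":[-1.02,0.19,0.22],"gripper":-0.25},
{"angular":[0.0,-3.6,0.0],"dp":[-1.04,0.19,0.22],"gripper":-0.25},
{"angular":[0.0,-3.6,0.0],"dp":[-1.04,0.00,-0.03],"gripper":-0.25},
{"angular":[0.0,-3.6,0.0],"dp":[-1.04,0.00,-0.03],"gripper":-0.25},
{"angular":[0.0,-3.6,0.0],"dp":[-1.04,0.00,-0.03],"gripper":-0.25},
{"angular":[0.0,-3.6,0.0],"dp":[-1.04,0.00,-0.03],"gripper":-0.25},
{"angular":[0.0,-3.6,0.0],"dp":[-1.04,0.00,-0.03],"gripper":-0.25},
{"angular":[0.0,-3.6,0.0],"dp":[-1.04,0.00,-0.03],"gripper":-0.25},
{"angular":[0.0,-3.6,0.0],"dp":[-1.04,0.00,-0.03],"gripper":-0.25}
```

View pics/s8.png

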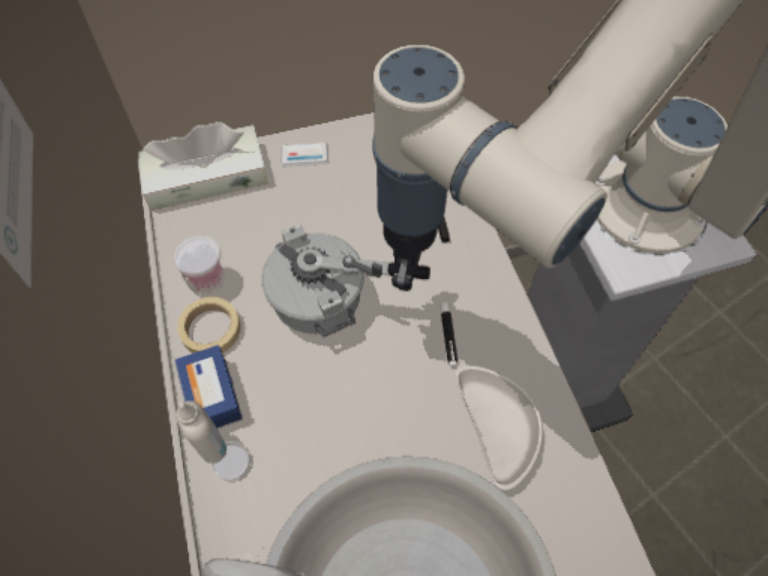

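View pics/w8.png

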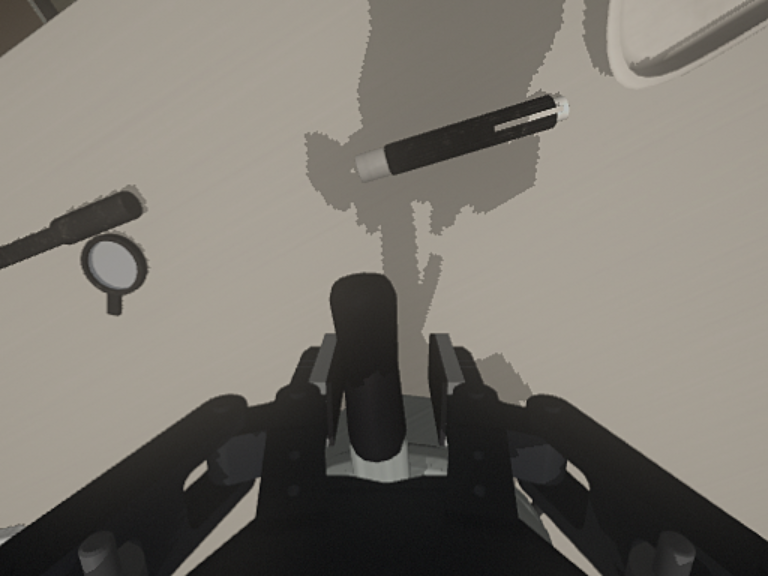

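Call:
carry_out([
  {"angular": [0.5,-5,-2],"dp": [-1.5,0.3,0.2],"gripper": -0.25},
  {"angular": [0,-6,0],"dp": [-1.7,0.2,0.1],"gripper": -0.25},
  {"angular": [0,-6,0],"dp": [-1.7,0.2,0.1],"gripper": -0.25},
  {"angular": [0,-6,0],"dp": [-1.7,0.1,0],"gripper": -0.25},
  {"angular": [0,-6,0],"dp": [-1.7,0.1,0],"gripper": -0.25},
  {"angular": [0,-6,0],"dp": [-1.7,0.1,0],"gripper": -0.25},
  {"angular": [0,-6,0],"dp": [-1.7,0.1,0],"gripper": -0.25},
])

```text
clock: 7.62
position: [0.5, -0.0277, 0.1312]
eef_rot: [-0.42, 0.431, 0.572, -0.558]
ft_force: [0.5, 1.8, -1.5]
gripper_width: 0.374
```

```bash
python3 - <<'E'
from h import *
status(); 
_,p,r=st(); print(np.round(r.as_matrix(),3)); arc(-.05,6)
E
```

```text
t 7.62 p [ 0.5    -0.0277  0.1312] xang 106.0 rad 0.1609 hAng~ 0.49 F [ 0.5  1.8 -1.5] w 0.374
[[-0.276  0.024 -0.961]
 [ 0.961  0.006 -0.276]
 [-0.001 -1.    -0.025]]
{"angular":[1.4,-6.6,-0.1],"dp":[-1.45,0.31,-0.02],"gripper":-0.25},
{"angular":[0.0,-5.2,0.0],"dp":[-1.46,0.31,0.00],"gripper":-0.25},
{"angular":[0.0,-5.2,0.0],"dp":[-1.46,0.31,0.00],"gripper":-0.25},
{"angular":[0.0,-5.2,0.0],"dp":[-1.46,-0.00,-0.07],"gripper":-0.25},
{"angular":[0.0,-5.2,0.0],"dp":[-1.46,0.00,-0.07],"gripper":-0.25},
{"angular":[0.0,-5.2,0.0],"dp":[-1.46,0.00,-0.07],"gripper":-0.25}
```

Call:
carry_out([
  {"angular": [1.4,-6,0],"dp": [-1.45,0.4,0],"gripper": -0.25},
  {"angular": [0,-5.2,0],"dp": [-1.46,0.4,0],"gripper": -0.25},
  {"angular": [0,-5.2,0],"dp": [-1.46,0.4,0],"gripper": -0.25},
  {"angular": [0,-5.2,0],"dp": [-1.46,0.2,-0.07],"gripper": -0.25},
  {"angular": [0,-5.2,0],"dp": [-1.46,0.2,-0.07],"gripper": -0.25},
  {"angular": [0,-5.2,0],"dp": [-1.46,0.2,-0.07],"gripper": -0.25},
])

```text
clock: 8.12
position: [0.5453, -0.0995, 0.1234]
eef_rot: [-0.24, 0.237, 0.672, -0.659]
ft_force: [-51.4, 70.9, 37.8]
gripper_width: 0.383
```

```bash
python3 - <<'E'
from h import *
status(); snap('side','s9'); snap('top','t9')
_,p,r=st(); print(np.round(r.as_matrix(),3)); arc(-.05,3)
E
```

```text
t 8.12 p [ 0.5453 -0.0995  0.1234] xang 140.6 rad 0.1616 hAng~ -0.043 F [-51.4  70.9  37.8] w 0.383
[[-0.772 -0.002 -0.636]
 [ 0.636  0.019 -0.771]
 [ 0.014 -1.    -0.013]]
{"angular":[0.7,2.7,0.8],"dp":[-0.07,-0.01,0.04],"gripper":-0.25},
{"angular":[0.0,-0.3,0.0],"dp":[-0.08,-0.01,0.04],"gripper":-0.25},
{"angular":[0.0,-0.3,0.0],"dp":[-0.08,-0.01,0.04],"gripper":-0.25}
```

View pics/s9.png

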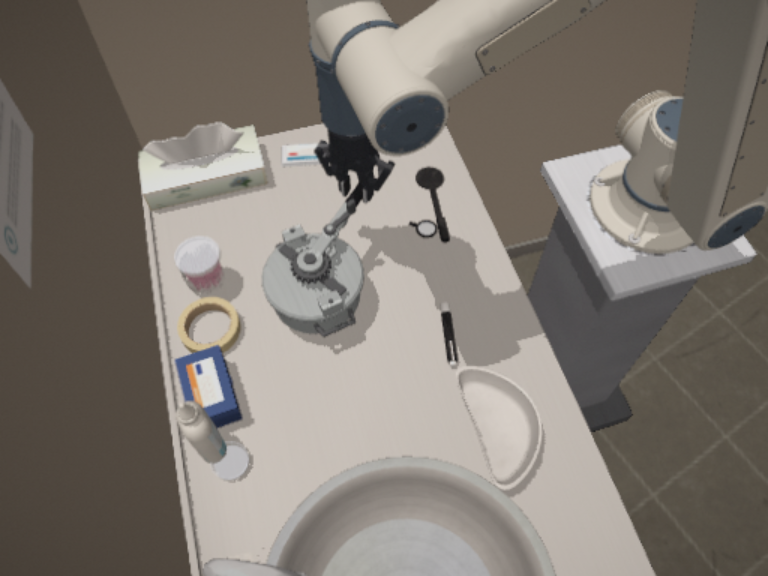

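View pics/t9.png

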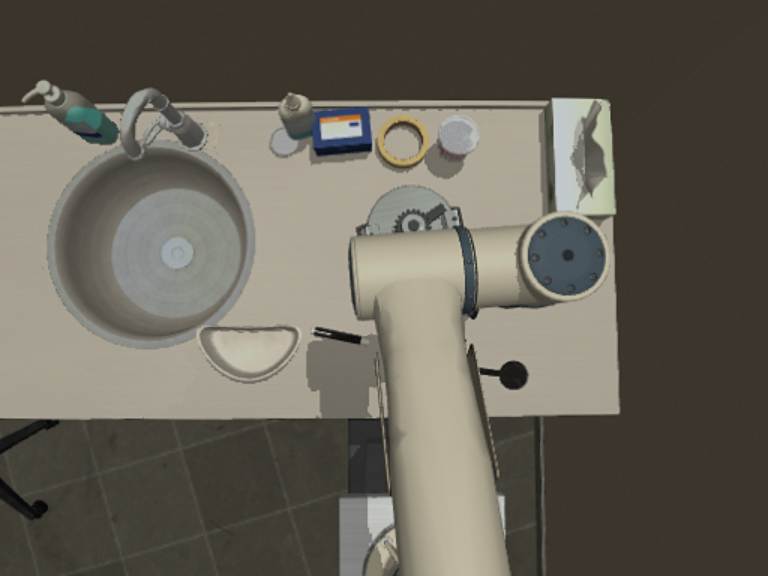

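Call:
carry_out([
  {"angular": [0,0,0],"dp": [0.5,0,0],"gripper": -0.25},
  {"angular": [0.7,4.5,0.8],"dp": [0.8,0.1,0.1],"gripper": -0.25},
  {"angular": [0,3,0],"dp": [0.8,0.1,0.1],"gripper": -0.25},
  {"angular": [0,3,0],"dp": [0.8,0.1,0.1],"gripper": -0.25},
])

```text
clock: 8.55
position: [0.5233, -0.0803, 0.1247]
eef_rot: [-0.295, 0.297, 0.645, -0.639]
ft_force: [1.8, -1.0, -0.6]
gripper_width: 0.379
```

```bash
python3 - <<'E'
from h import *
status(); 
_,p,r=st(); print(np.round(r.as_matrix(),3)); arc(.5,8)
E
```

```text
t 8.55 p [ 0.5233 -0.0803  0.1247] xang 130.5 rad 0.1646 hAng~ 0.135 F [ 1.8 -1.  -0.6] w 0.379
[[-0.649  0.006 -0.761]
 [ 0.761  0.005 -0.649]
 [ 0.    -1.    -0.008]]
{"angular":[0.5,5.3,0.0],"dp":[0.74,0.09,-0.11],"gripper":-0.25},
{"angular":[0.0,2.6,0.0],"dp":[0.75,0.09,-0.07],"gripper":-0.25},
{"angular":[0.0,2.6,0.0],"dp":[0.74,0.09,-0.07],"gripper":-0.25},
{"angular":[0.0,2.6,0.0],"dp":[0.74,0.00,-0.02],"gripper":-0.25},
{"angular":[0.0,2.6,0.0],"dp":[0.74,0.00,-0.02],"gripper":-0.25},
{"angular":[0.0,2.6,0.0],"dp":[0.74,0.00,-0.02],"gripper":-0.25},
{"angular":[0.0,2.6,0.0],"dp":[0.74,0.00,-0.02],"gripper":-0.25},
{"angular":[0.0,2.6,0.0],"dp":[0.74,0.00,-0.02],"gripper":-0.25}
```

Call:
carry_out([
  {"angular": [0,4,0],"dp": [0.6,0.1,0],"gripper": -0.25},
  {"angular": [0,2.2,0],"dp": [0.6,0.1,0],"gripper": -0.25},
  {"angular": [0,2.2,0],"dp": [0.6,0.1,0],"gripper": -0.25},
  {"angular": [0,2.2,0],"dp": [0.6,0.1,0],"gripper": -0.25},
])

```text
clock: 8.88
position: [0.514, -0.0629, 0.1287]
eef_rot: [-0.348, 0.358, 0.617, -0.608]
ft_force: [0.6, -1.8, -1.6]
gripper_width: 0.375
```

```bash
python3 - <<'E'
from h import *
status(); 
E
```

```text
t 8.88 p [ 0.514  -0.0629  0.1287] xang 120.1 rad 0.1625 hAng~ 0.255 F [ 0.6 -1.8 -1.6] w 0.375
```

Call:
carry_out([
  {"angular": [0,2.2,0],"dp": [0.6,0.1,0],"gripper": -0.25},
  {"angular": [0,2.2,0],"dp": [0.6,0.1,0],"gripper": -0.25},
  {"angular": [0,2.2,0],"dp": [0.6,0.1,0],"gripper": -0.25},
])

```text
clock: 9.13
position: [0.5092, -0.0503, 0.1313]
eef_rot: [-0.378, 0.394, 0.598, -0.587]
ft_force: [0.8, -5.4, -2.4]
gripper_width: 0.376
```

```bash
python3 - <<'E'
from h import *
status(); 
E
```

```text
t 9.13 p [ 0.5092 -0.0503  0.1313] xang 113.8 rad 0.1607 hAng~ 0.338 F [ 0.8 -5.4 -2.4] w 0.376
```

Call:
carry_out([
  {"angular": [0,2.2,0],"dp": [0.6,0.1,0],"gripper": -0.25},
  {"angular": [0,2.2,0],"dp": [0.6,0.1,0],"gripper": -0.25},
  {"angular": [0,2.2,0],"dp": [0.6,0.1,0],"gripper": -0.25},
])

```text
clock: 9.38
position: [0.5055, -0.0378, 0.1333]
eef_rot: [-0.407, 0.429, 0.576, -0.564]
ft_force: [-0.1, -5.2, -2.8]
gripper_width: 0.377
```

```bash
python3 - <<'E'
from h import *
status(); snap('side','s10'); snap('wrist','w10')
E
```

```text
t 9.38 p [ 0.5055 -0.0378  0.1333] xang 107.5 rad 0.159 hAng~ 0.419 F [-0.1 -5.2 -2.8] w 0.377
```

View pics/s10.png

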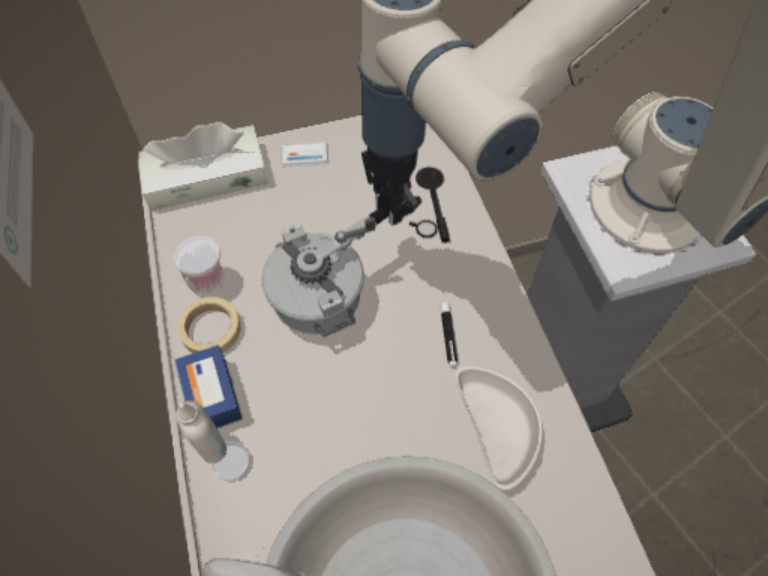

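Call:
carry_out([
  {"angular": [1.5,2.2,0],"dp": [0.5,0.6,0.1],"gripper": -0.25},
  {"angular": [0,2.2,0],"dp": [0.5,0.5,0.1],"gripper": -0.25},
  {"angular": [0,2.2,0],"dp": [0.5,0.5,0.1],"gripper": -0.25},
])

```text
clock: 9.73
position: [0.5054, -0.0275, 0.1245]
eef_rot: [-0.437, 0.458, 0.548, -0.547]
ft_force: [1.4, -5.5, 3.5]
gripper_width: 0.37
```

```bash
python3 - <<'E'
from h import *
status(); 
E
```

```text
t 9.73 p [ 0.5054 -0.0275  0.1245] xang 101.5 rad 0.1557 hAng~ 0.481 F [ 1.4 -5.5  3.5] w 0.37
```

Call:
carry_out([
  {"angular": [0,2,0],"dp": [0.5,0.3,0],"gripper": -0.25},
  {"angular": [0,2,0],"dp": [0.5,0.2,0],"gripper": -0.25},
  {"angular": [0,2,0],"dp": [0.5,0.2,0],"gripper": -0.25},
])

```text
clock: 9.98
position: [0.506, -0.0169, 0.1221]
eef_rot: [-0.461, 0.487, 0.526, -0.524]
ft_force: [-0.7, -5.9, 2.5]
gripper_width: 0.37
```

```bash
python3 - <<'E'
from h import *
status(); 
E
```

```text
t 9.98 p [ 0.506  -0.0169  0.1221] xang 95.8 rad 0.1522 hAng~ 0.546 F [-0.7 -5.9  2.5] w 0.37
```

Call:
carry_out([
  {"angular": [0,2,0],"dp": [0.5,0.3,0],"gripper": -0.25},
  {"angular": [0,2,0],"dp": [0.5,0.2,0],"gripper": -0.25},
  {"angular": [0,2,0],"dp": [0.5,0.2,0],"gripper": -0.25},
])

```text
clock: 10.23
position: [0.5073, -0.0064, 0.1196]
eef_rot: [-0.484, 0.514, 0.502, -0.5]
ft_force: [-0.7, -5.8, 2.0]
gripper_width: 0.373
```

```bash
python3 - <<'E'
from h import *
status(); snap('side','s11'); snap('wrist','w11')
E
```

```text
t 10.23 p [ 0.5073 -0.0064  0.1196] xang 90.2 rad 0.1487 hAng~ 0.612 F [-0.7 -5.8  2. ] w 0.373
```

View pics/s11.png

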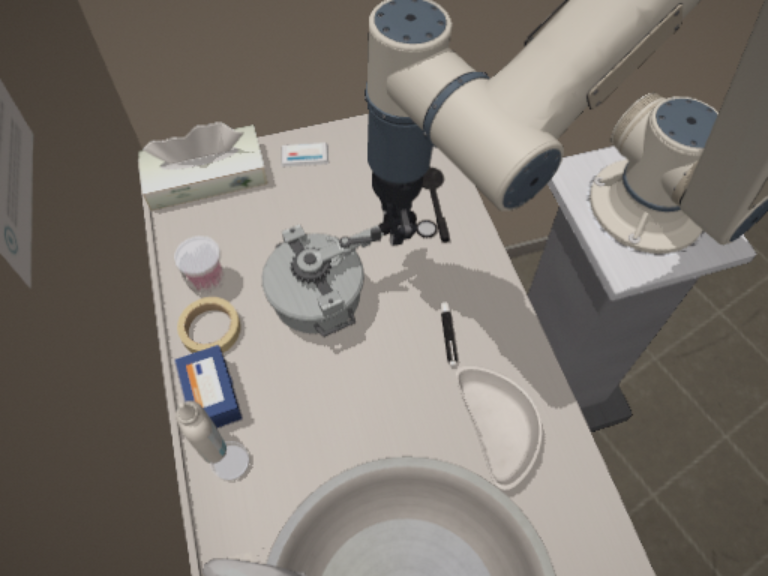

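Call:
carry_out([
  {"angular": [1,1,0],"dp": [0.5,0.05,0.5],"gripper": -0.25},
  {"angular": [0,2,0],"dp": [0.5,0,0.5],"gripper": -0.25},
  {"angular": [0,2,0],"dp": [0.5,0,0.5],"gripper": -0.25},
])

```text
clock: 10.58
position: [0.4989, 0.0075, 0.1223]
eef_rot: [-0.504, 0.532, 0.481, -0.48]
ft_force: [6.1, -8.0, -3.8]
gripper_width: 0.381
```

```bash
python3 - <<'E'
from h import *
status(); 
E
```

```text
t 10.58 p [0.4989 0.0075 0.1223] xang 85.7 rad 0.1551 hAng~ 0.71 F [ 6.1 -8.  -3.8] w 0.381
```

Call:
carry_out([
  {"angular": [0,2,0],"dp": [0.5,0.1,0.2],"gripper": -0.25},
  {"angular": [0,2,0],"dp": [0.5,0.1,0.2],"gripper": -0.25},
  {"angular": [0,2,0],"dp": [0.5,0.1,0.2],"gripper": -0.25},
])

```text
clock: 10.83
position: [0.4986, 0.0179, 0.1224]
eef_rot: [-0.523, 0.559, 0.456, -0.454]
ft_force: [4.6, -14.1, -1.9]
gripper_width: 0.372
```

```bash
python3 - <<'E'
from h import *
status(); 
E
```

```text
t 10.83 p [0.4986 0.0179 0.1224] xang 80.1 rad 0.155 hAng~ 0.777 F [  4.6 -14.1  -1.9] w 0.372
```

Call:
carry_out([
  {"angular": [0,2,0],"dp": [0.5,0.1,0.2],"gripper": -0.25},
  {"angular": [0,2,0],"dp": [0.5,0.1,0.2],"gripper": -0.25},
])

```text
clock: 11.0
position: [0.4985, 0.0275, 0.1219]
eef_rot: [-0.537, 0.574, 0.44, -0.434]
ft_force: [0.2, -1.5, 0.7]
gripper_width: 0.373
```

```bash
python3 - <<'E'
from h import *
status(); snap('side','s12'); snap('wrist','w12')
E
```

```text
t 11.0 p [0.4985 0.0275 0.1219] xang 76.3 rad 0.1551 hAng~ 0.839 F [ 0.2 -1.5  0.7] w 0.373
```

View pics/w12.png

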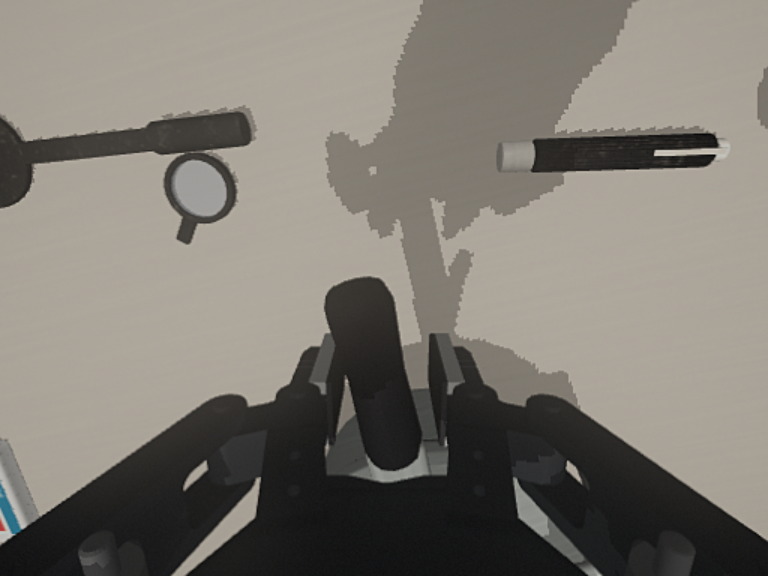

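```bash
python3 - <<'E'
from h import *
im=viewer.capture('side'); a=cv2.resize(im[140:240,160:270,::-1],None,fx=6,fy=6,interpolation=cv2.INTER_CUBIC); cv2.imwrite('pics/z12.png',a)
for l in ('lock_blade','steriliser'):
  for r in models.outline_of('side',l)[:1]: print(l,r['confidence'],r['pixels'].sum(),r['xy'])
E
```

```text
lock_blade 0.78 293 [209.5, 180.2]
steriliser 0.68 4089 [213.3, 186.0]
```

View pics/z12.png

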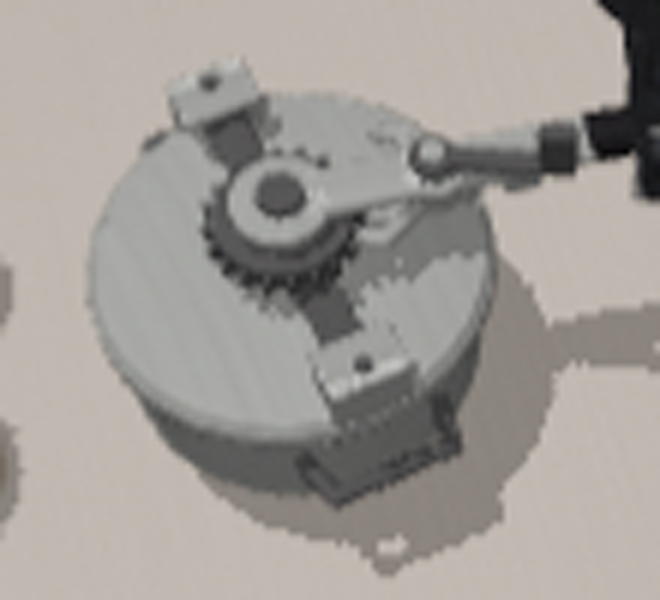

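Call:
carry_out([
  {"angular": [0,-6,0],"dp": [0.3,0,0.3],"gripper": -0.25},
  {"angular": [0,-2,0],"dp": [0.4,0,0.2],"gripper": -0.25},
])

```text
clock: 11.42
position: [0.4949, 0.035, 0.1213]
eef_rot: [-0.504, 0.541, 0.478, -0.475]
ft_force: [0.3, -1.4, -0.6]
gripper_width: 0.375
```

```bash
python3 - <<'E'
from h import *
status(); 
E
```

```text
t 11.42 p [0.4949 0.035  0.1213] xang 84.7 rad 0.1593 hAng~ 0.885 F [ 0.3 -1.4 -0.6] w 0.375
```

Call:
carry_out([
  {"angular": [0,1,0],"dp": [0.4,0,0.1],"gripper": -0.25},
  {"angular": [0,1,0],"dp": [0.4,0,0],"gripper": -0.25},
])

```text
clock: 11.58
position: [0.4949, 0.0429, 0.1214]
eef_rot: [-0.512, 0.549, 0.469, -0.465]
ft_force: [-0.9, -2.0, -0.5]
gripper_width: 0.375
```

```bash
python3 - <<'E'
from h import *
status(); 
E
```

```text
t 11.58 p [0.4949 0.0429 0.1214] xang 82.7 rad 0.1601 hAng~ 0.934 F [-0.9 -2.  -0.5] w 0.375
```

Call:
carry_out([
  {"angular": [0,1,0],"dp": [0.4,0,0.1],"gripper": -0.25},
  {"angular": [0,1,0],"dp": [0.4,0,0],"gripper": -0.25},
])

```text
clock: 11.75
position: [0.4953, 0.0509, 0.1214]
eef_rot: [-0.521, 0.558, 0.459, -0.454]
ft_force: [0.4, -3.2, 0.2]
gripper_width: 0.372
```

```bash
python3 - <<'E'
from h import *
status(); 
E
```

```text
t 11.75 p [0.4953 0.0509 0.1214] xang 80.4 rad 0.1611 hAng~ 0.984 F [ 0.4 -3.2  0.2] w 0.372
```

Call:
carry_out([
  {"angular": [0,0,0],"dp": [-0.4,-1.0,0.5],"gripper": -0.2},
  {"angular": [0,0,0],"dp": [0,-3.0,0.5],"gripper": 0.1},
  {"angular": [0,0,0],"dp": [0,-3.5,0.5],"gripper": 0.1},
  {"angular": [0,0,0],"dp": [0,-3.5,0.5],"gripper": 0.1},
  {"angular": [0,0,0],"dp": [0,0,0],"gripper": 0.1},
])

```text
clock: 12.17
position: [0.467, 0.054, 0.2352]
eef_rot: [-0.523, 0.558, 0.456, -0.455]
ft_force: [1.4, -0.1, 1.1]
gripper_width: 0.552
```

```bash
python3 - <<'E'
from h import *
status(); snap('wrist','w13'); im=viewer.capture('side'); a=cv2.resize(im[140:240,160:270,::-1],None,fx=6,fy=6,interpolation=cv2.INTER_CUBIC); cv2.imwrite('pics/z13.png',a)
E
```

```text
t 12.17 p [0.467  0.054  0.2352] xang 80.2 rad 0.1895 hAng~ 0.972 F [ 1.4 -0.1  1.1] w 0.552
```

View pics/w13.png

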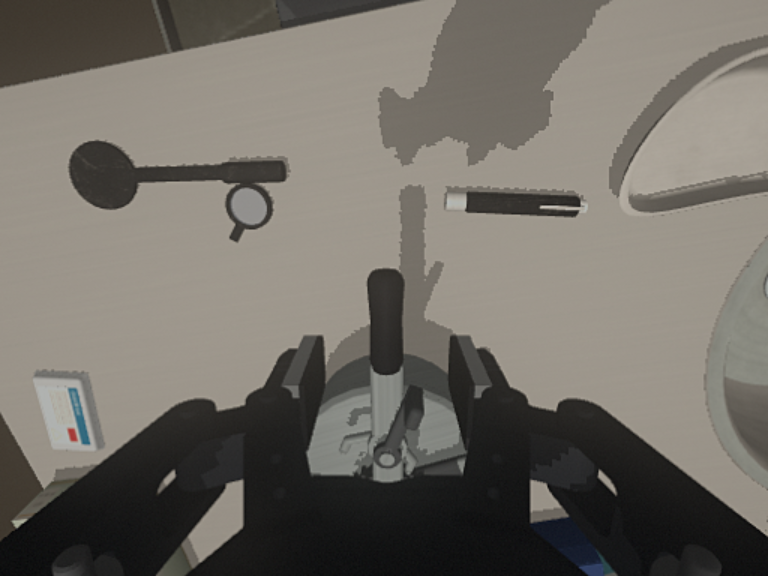

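View pics/z13.png

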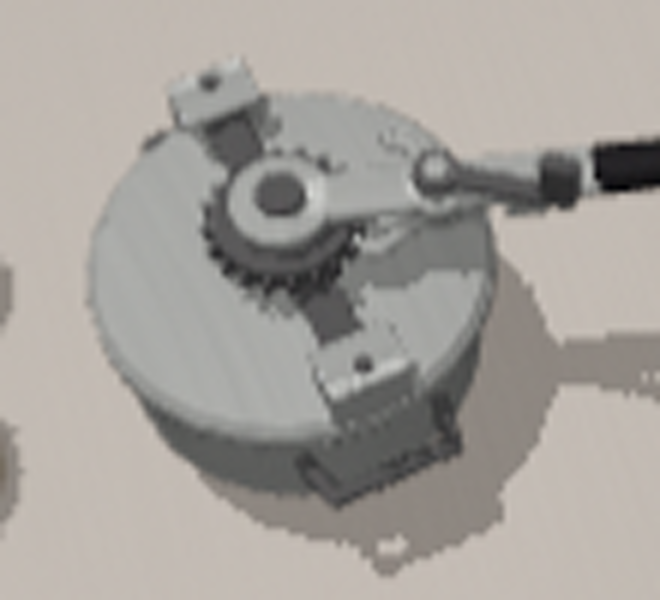

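```bash
python3 - <<'E'
from h import *
im=viewer.capture('side')
S=8;x0,y0=175,145
a=cv2.resize(im[y0:y0+75,x0:x0+90,::-1],None,fx=S,fy=S,interpolation=cv2.INTER_CUBIC)
f=np.arctan2(-.193,-.981)
b=a.copy()
for lt,c in ((1.5,(0,255,0)),(1.4,(0,0,255))):
    # home: along y axis => direction f-90deg ; angle decreases clockwise
    th=f+np.pi/2+(1.5-lt); d=np.array([np.cos(th),np.sin(th)]); n=np.array([-d[1],d[0]])
    P=[[*(A+sx*.0695*d+sy*.009*n),.095] for sx,sy in ((1,1),(1,-1),(-1,-1),(-1,1))]
    q=((proj('side',P)-[x0,y0]+.5)*S).astype(int); cv2.polylines(b,[q],True,c,1)
cv2.imwrite('pics/ov13.png',np.hstack([b])[:600])
E
```

```text
(no output)
```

View pics/ov13.png

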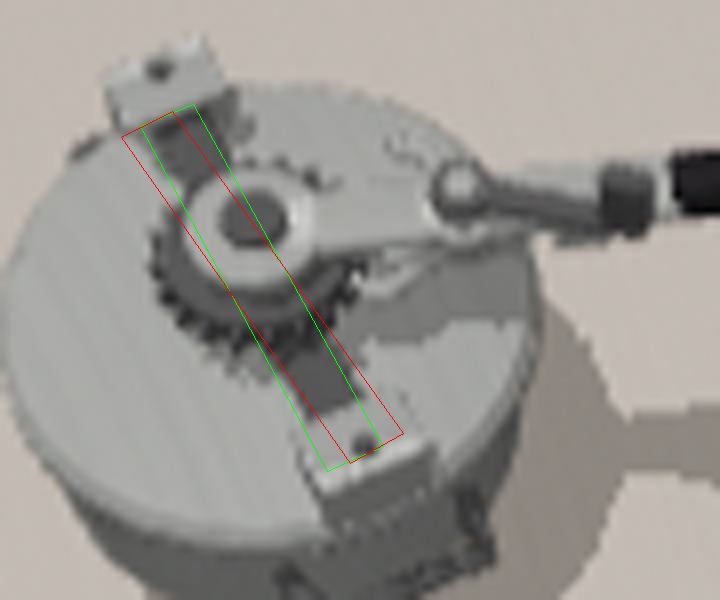

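```bash
python3 - <<'E'
from h import *
status()
ph=TH0-(.96-.277); u=np.array([np.cos(ph),np.sin(ph)]); q=A+.170*u
plan2([([*q,.20],ph),([*q,.16],ph),([*q,.122],ph)],.0)
E
```

```text
t 12.32 p [0.4646 0.0536 0.2282] xang 80.1 rad 0.1918 hAng~ 0.967 F [-0.5 -0.7 -0.6] w 0.55
{"angular":[1.7,-0.3,-2.0],"dp":[-0.03,2.89,-2.09],"gripper":0},
{"angular":[0.0,0.0,0.0],"dp":[0.00,4.00,0.00],"gripper":0},
{"angular":[0.0,0.0,0.0],"dp":[0.00,3.80,0.00],"gripper":0}
```

Call:
carry_out([
  {"angular": [1.7,-0.3,-2.0],"dp": [0,2.5,-2.0],"gripper": 0.1},
  {"angular": [0,0,0],"dp": [0,3.0,0],"gripper": 0.1},
  {"angular": [0,0,0],"dp": [0,2.5,0],"gripper": 0.1},
  {"angular": [0,0,0],"dp": [0,2.0,0],"gripper": 0.1},
])

```text
clock: 12.65
position: [0.4869, 0.0494, 0.1279]
eef_rot: [0.54, -0.54, -0.459, 0.454]
ft_force: [-0.3, 0.8, -0.1]
gripper_width: 0.548
```

```bash
python3 - <<'E'
from h import *
status(); snap('wrist','w14'); arc(.3,10,rad=.168)
E
```

```text
t 12.65 p [0.4869 0.0494 0.1279] xang 80.4 rad 0.1691 hAng~ 0.966 F [-0.3  0.8 -0.1] w 0.548
{"angular":[-0.2,-3.9,0.2],"dp":[-1.13,0.05,-0.17],"gripper":-0.25},
{"angular":[0.0,-3.8,0.0],"dp":[-1.12,0.05,-0.17],"gripper":-0.25},
{"angular":[0.0,-3.8,0.0],"dp":[-1.11,0.05,-0.16],"gripper":-0.25},
{"angular":[0.0,-3.8,0.0],"dp":[-1.11,0.00,-0.04],"gripper":-0.25},
{"angular":[0.0,-3.8,0.0],"dp":[-1.11,0.00,-0.04],"gripper":-0.25},
{"angular":[0.0,-3.8,0.0],"dp":[-1.11,0.00,-0.04],"gripper":-0.25},
{"angular":[0.0,-3.8,0.0],"dp":[-1.11,0.00,-0.04],"gripper":-0.25},
{"angular":[0.0,-3.8,0.0],"dp":[-1.11,0.00,-0.04],"gripper":-0.25},
{"angular":[0.0,-3.8,0.0],"dp":[-1.11,0.00,-0.04],"gripper":-0.25},
{"angular":[0.0,-3.8,0.0],"dp":[-1.11,0.00,-0.04],"gripper":-0.25}
```

View pics/w14.png

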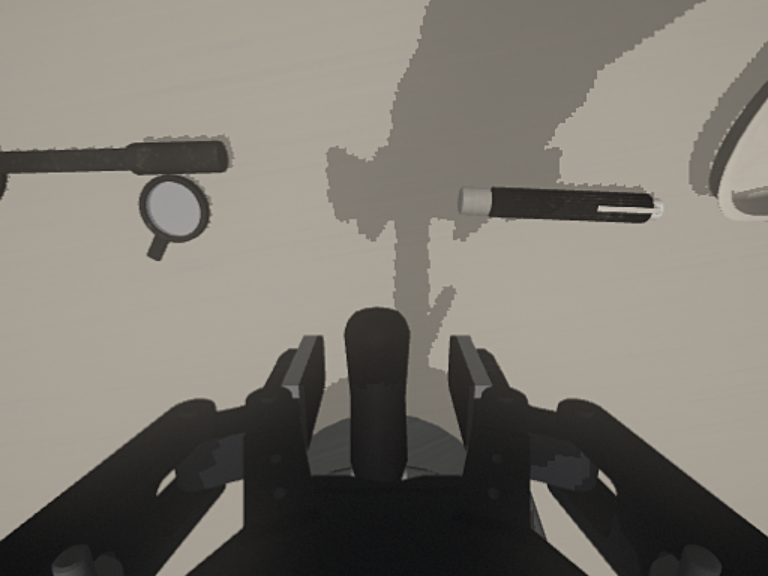

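Call:
carry_out([
  {"angular": [0,-3.8,0],"dp": [-1.1,0.1,-0.1],"gripper": -0.25},
  {"angular": [0,-3.8,0],"dp": [-1.1,0.1,-0.1],"gripper": -0.25},
  {"angular": [0,-3.8,0],"dp": [-1.1,0.1,-0.05],"gripper": -0.25},
  {"angular": [0,-3.8,0],"dp": [-1.1,0.1,-0.05],"gripper": -0.25},
  {"angular": [0,-3.8,0],"dp": [-1.1,0.1,-0.05],"gripper": -0.25},
  {"angular": [0,-3.8,0],"dp": [-1.1,0.1,-0.05],"gripper": -0.25},
  {"angular": [0,-3.8,0],"dp": [-1.1,0.1,-0.05],"gripper": -0.25},
  {"angular": [0,-3.8,0],"dp": [-1.1,0.1,-0.05],"gripper": -0.25},
])

```text
clock: 13.37
position: [0.4904, -0.0391, 0.1111]
eef_rot: [0.401, -0.389, -0.584, 0.589]
ft_force: [-0.7, 2.2, 1.2]
gripper_width: 0.371
```

```bash
python3 - <<'E'
from h import *
status(); arc(.9,20,rad=.166,z=.12)
E
```

```text
t 13.37 p [ 0.4904 -0.0391  0.1111] xang 112.1 rad 0.1736 hAng~ 0.444 F [-0.7  2.2  1.2] w 0.371
{"angular":[-0.9,3.4,0.6],"dp":[0.38,-0.29,-0.27],"gripper":-0.25},
{"angular":[0.0,1.3,0.0],"dp":[0.38,-0.30,-0.26],"gripper":-0.25},
{"angular":[0.0,1.3,0.0],"dp":[0.38,-0.30,-0.26],"gripper":-0.25},
{"angular":[0.0,1.3,0.0],"dp":[0.38,0.00,-0.00],"gripper":-0.25},
{"angular":[0.0,1.3,0.0],"dp":[0.38,0.00,-0.00],"gripper":-0.25},
{"angular":[0.0,1.3,0.0],"dp":[0.38,0.00,-0.00],"gripper":-0.25},
{"angular":[0.0,1.3,0.0],"dp":[0.38,0.00,-0.00],"gripper":-0.25},
{"angular":[0.0,1.3,0.0],"dp":[0.38,0.00,-0.00],"gripper":-0.25},
{"angular":[0.0,1.3,0.0],"dp":[0.38,0.00,-0.00],"gripper":-0.25},
{"angular":[0.0,1.3,0.0],"dp":[0.38,0.00,-0.00],"gripper":-0.25},
{"angular":[0.0,1.3,0.0],"dp":[0.38,0.00,-0.00],"gripper":-0.25},
{"angular":[0.0,1.3,0.0],"dp":[0.38,0.00,-0.00],"gripper":-0.25},
{"angular":[0.0,1.3,0.0],"dp":[0.38,0.00,-0.00],"gripper":-0.25},
{"angular":[0.0,1.3,0.0],"dp":[0.38,0.00,-0.00],"gripper":-0.25},
{"angular":[0.0,1.3,0.0],"dp":[0.38,0.00,-0.00],"gripper":-0.25},
{"angular":[0.0,1.3,0.0],"dp":[0.38,0.00,-0.00],"gripper":-0.25},
{"angular":[0.0,1.3,0.0],"dp":[0.38,0.00,-0.00],"gripper":-0.25},
{"angular":[0.0,1.3,0.0],"dp":[0.38,0.00,-0.00],"gripper":-0.25},
{"angular":[0.0,1.3,0.0],"dp":[0.38,0.00,-0.00],"gripper":-0.25},
{"angular":[0.0,1.3,0.0],"dp":[0.38,0.00,-0.00],"gripper":-0.25}
```

Call:
carry_out([
  {"angular": [-0.9,3,0.6],"dp": [0.5,-0.3,-0.2],"gripper": -0.25},
  {"angular": [0,1.6,0],"dp": [0.5,-0.3,-0.2],"gripper": -0.25},
  {"angular": [0,1.6,0],"dp": [0.5,-0.2,-0.1],"gripper": -0.25},
  {"angular": [0,1.6,0],"dp": [0.5,0,0],"gripper": -0.25},
])

```text
clock: 13.7
position: [0.4872, -0.0217, 0.1184]
eef_rot: [0.436, -0.434, -0.556, 0.559]
ft_force: [0.9, -1.4, -0.3]
gripper_width: 0.374
```

```bash
python3 - <<'E'
from h import *
status()
E
```

```text
t 13.7 p [ 0.4872 -0.0217  0.1184] xang 104.1 rad 0.1715 hAng~ 0.545 F [ 0.9 -1.4 -0.3] w 0.374
```

Call:
carry_out([
  {"angular": [0,1.6,0],"dp": [0.5,0,0],"gripper": -0.25},
  {"angular": [0,1.6,0],"dp": [0.5,0,0],"gripper": -0.25},
])

```text
clock: 13.87
position: [0.4846, -0.0124, 0.1187]
eef_rot: [0.452, -0.45, -0.542, 0.547]
ft_force: [0.1, -1.5, -0.4]
gripper_width: 0.369
```

```bash
python3 - <<'E'
from h import *
status()
E
```

```text
t 13.87 p [ 0.4846 -0.0124  0.1187] xang 100.7 rad 0.1721 hAng~ 0.602 F [ 0.1 -1.5 -0.4] w 0.369
```

Call:
carry_out([
  {"angular": [0,1.6,0],"dp": [0.5,0,0],"gripper": -0.25},
  {"angular": [0,1.6,0],"dp": [0.5,0,0],"gripper": -0.25},
])

```text
clock: 14.03
position: [0.4825, -0.0029, 0.1189]
eef_rot: [0.468, -0.466, -0.528, 0.534]
ft_force: [1.9, -2.8, -1.2]
gripper_width: 0.374
```

```bash
python3 - <<'E'
from h import *
status()
E
```

```text
t 14.03 p [ 0.4825 -0.0029  0.1189] xang 97.3 rad 0.1726 hAng~ 0.658 F [ 1.9 -2.8 -1.2] w 0.374
```

Call:
carry_out([
  {"angular": [0,1.6,0],"dp": [0.5,0,0],"gripper": -0.25},
  {"angular": [0,1.6,0],"dp": [0.5,0,0],"gripper": -0.25},
])

```text
clock: 14.2
position: [0.4815, 0.0056, 0.1191]
eef_rot: [0.482, -0.483, -0.513, 0.521]
ft_force: [3.9, -7.2, -4.1]
gripper_width: 0.378
```

```bash
python3 - <<'E'
from h import *
status()
E
```

```text
t 14.2 p [0.4815 0.0056 0.1191] xang 94.0 rad 0.1727 hAng~ 0.708 F [ 3.9 -7.2 -4.1] w 0.378
```

Call:
carry_out([
  {"angular": [0,1.2,0],"dp": [0.4,0,0],"gripper": -0.25},
  {"angular": [0,1.2,0],"dp": [0.4,0,0],"gripper": -0.25},
])

```text
clock: 14.37
position: [0.4812, 0.0107, 0.1191]
eef_rot: [0.492, -0.495, -0.5, 0.513]
ft_force: [5.6, -9.6, -3.9]
gripper_width: 0.376
```

```bash
python3 - <<'E'
from h import *
status()
E
```

```text
t 14.37 p [0.4812 0.0107 0.1191] xang 91.5 rad 0.1726 hAng~ 0.737 F [ 5.6 -9.6 -3.9] w 0.376
```

Call:
carry_out([
  {"angular": [0,1,0],"dp": [0.4,0,0],"gripper": -0.25},
  {"angular": [0,1,0],"dp": [0.4,0,0],"gripper": -0.25},
])

```text
clock: 14.53
position: [0.4812, 0.0147, 0.1189]
eef_rot: [0.499, -0.506, -0.488, 0.507]
ft_force: [4.8, -10.8, -4.2]
gripper_width: 0.379
```

```bash
python3 - <<'E'
from h import *
status(); viewer.capture('side'); cv2.imwrite('pics/z15.png',cv2.resize(viewer.capture('side')[140:240,160:270,::-1],None,fx=6,fy=6,interpolation=cv2.INTER_CUBIC))
E
```

```text
t 14.53 p [0.4812 0.0147 0.1189] xang 89.5 rad 0.1724 hAng~ 0.76 F [  4.8 -10.8  -4.2] w 0.379
```

View pics/z15.png

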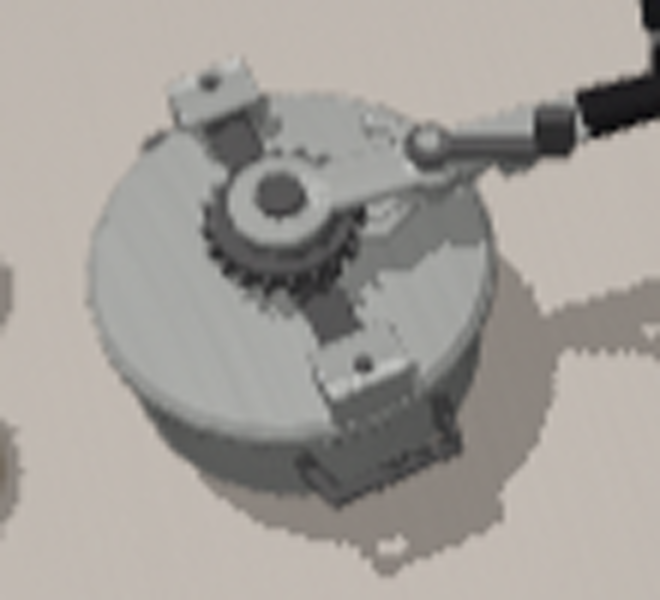

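Call:
carry_out([
  {"angular": [0,0,0],"dp": [0.5,0,0],"gripper": -0.25},
  {"angular": [0,0,0],"dp": [0.5,0,0],"gripper": -0.25},
])

```text
clock: 14.8
position: [0.4805, 0.0211, 0.1184]
eef_rot: [0.498, -0.507, -0.486, 0.509]
ft_force: [-0.2, -0.8, 1.6]
gripper_width: 0.376
```

```bash
python3 - <<'E'
from h import *
status(); im=viewer.capture('side'); cv2.imwrite('pics/z16.png',cv2.resize(im[140:240,160:270,::-1],None,fx=6,fy=6,interpolation=cv2.INTER_CUBIC))
a=cv2.imread('pics/z13.png').astype(int);b=cv2.imread('pics/z16.png').astype(int);c=cv2.imread('pics/z15.png').astype(int)
m=(slice(280,360),slice(270,400)); print(abs(a-b)[m].mean(),abs(a-c)[m].mean(),abs(a-b)[m].max())
E
```

```text
t 14.8 p [0.4805 0.0211 0.1184] xang 89.5 rad 0.173 hAng~ 0.798 F [-0.2 -0.8  1.6] w 0.376
2.629775641025641 2.4578846153846152 48
```

Call:
carry_out([
  {"angular": [0,0,0],"dp": [0.5,0,0],"gripper": -0.25},
  {"angular": [0,0,0],"dp": [0.5,0,0],"gripper": -0.25},
])

```text
clock: 15.02
position: [0.4801, 0.0318, 0.1182]
eef_rot: [0.498, -0.507, -0.485, 0.509]
ft_force: [0.9, -1.0, 1.0]
gripper_width: 0.373
```

```bash
python3 - <<'E'
from h import *
status(); im=viewer.capture('side'); cv2.imwrite('pics/z17.png',cv2.resize(im[140:240,160:270,::-1],None,fx=6,fy=6,interpolation=cv2.INTER_CUBIC))
a=cv2.imread('pics/z13.png').astype(int);b=cv2.imread('pics/z17.png').astype(int)
m=(slice(280,360),slice(270,400)); print(abs(a-b)[m].mean(),abs(a-b)[m].max())
E
```

```text
t 15.02 p [0.4801 0.0318 0.1182] xang 89.4 rad 0.1738 hAng~ 0.859 F [ 0.9 -1.   1. ] w 0.373
2.843525641025641 44
```

```bash
python3 - <<'E'
from h import *
arc(.3,7,rad=.168,z=.118)
E
```

```text
{"angular":[-0.9,-1.2,-1.8],"dp":[-1.39,0.05,-0.16],"gripper":-0.25},
{"angular":[0.0,-4.6,0.0],"dp":[-1.37,0.00,-0.25],"gripper":-0.25},
{"angular":[0.0,-4.6,0.0],"dp":[-1.35,0.00,-0.25],"gripper":-0.25},
{"angular":[0.0,-4.6,0.0],"dp":[-1.35,0.00,-0.05],"gripper":-0.25},
{"angular":[0.0,-4.6,0.0],"dp":[-1.35,0.00,-0.05],"gripper":-0.25},
{"angular":[0.0,-4.6,0.0],"dp":[-1.35,0.00,-0.05],"gripper":-0.25},
{"angular":[0.0,-4.6,0.0],"dp":[-1.35,0.00,-0.05],"gripper":-0.25}
```

Call:
carry_out([
  {"angular": [-0.9,-1.5,-1.8],"dp": [-1.4,0,-0.15],"gripper": -0.25},
  {"angular": [0,-4.6,0],"dp": [-1.4,0,-0.2],"gripper": -0.25},
  {"angular": [0,-4.6,0],"dp": [-1.4,0,-0.2],"gripper": -0.25},
  {"angular": [0,-4.6,0],"dp": [-1.4,0,-0.1],"gripper": -0.25},
  {"angular": [0,-4.6,0],"dp": [-1.4,0,-0.1],"gripper": -0.25},
  {"angular": [0,-4.6,0],"dp": [-1.4,0,-0.1],"gripper": -0.25},
  {"angular": [0,-4.6,0],"dp": [-1.4,0,-0.1],"gripper": -0.25},
])

```text
clock: 15.65
position: [0.5057, -0.0557, 0.1169]
eef_rot: [-0.356, 0.35, 0.615, -0.61]
ft_force: [-1.8, 1.8, 1.3]
gripper_width: 0.376
```

```bash
python3 - <<'E'
from h import *
status();arc(0.02,6,rad=.168,z=.12)
E
```

```text
t 15.65 p [ 0.5057 -0.0557  0.1169] xang 120.1 rad 0.1663 hAng~ 0.318 F [-1.8  1.8  1.3] w 0.376
{"angular":[0.1,-0.0,0.7],"dp":[-0.82,-0.11,0.08],"gripper":-0.25},
{"angular":[0.0,-2.8,0.0],"dp":[-0.83,-0.10,0.04],"gripper":-0.25},
{"angular":[0.0,-2.8,0.0],"dp":[-0.83,-0.10,0.04],"gripper":-0.25},
{"angular":[0.0,-2.8,0.0],"dp":[-0.83,0.00,-0.02],"gripper":-0.25},
{"angular":[0.0,-2.8,0.0],"dp":[-0.83,-0.00,-0.02],"gripper":-0.25},
{"angular":[0.0,-2.8,0.0],"dp":[-0.83,0.00,-0.02],"gripper":-0.25}
```

Call:
carry_out([
  {"angular": [0,-1,0.5],"dp": [-0.83,-0.1,0.05],"gripper": -0.25},
  {"angular": [0,-2.8,0],"dp": [-0.83,-0.1,0.05],"gripper": -0.25},
  {"angular": [0,-2.8,0],"dp": [-0.83,-0.1,0],"gripper": -0.25},
  {"angular": [0,-2.8,0],"dp": [-0.83,0,0],"gripper": -0.25},
  {"angular": [0,-2.8,0],"dp": [-0.83,0,0],"gripper": -0.25},
  {"angular": [0,-2.8,0],"dp": [-0.6,0,0],"gripper": -0.25},
])

```text
clock: 16.15
position: [0.5314, -0.0926, 0.1173]
eef_rot: [-0.269, 0.262, 0.658, -0.652]
ft_force: [-0.7, 1.1, 1.5]
gripper_width: 0.371
```

```bash
python3 - <<'E'
from h import *
status()
E
```

```text
t 16.15 p [ 0.5314 -0.0926  0.1173] xang 135.9 rad 0.1664 hAng~ 0.047 F [-0.7  1.1  1.5] w 0.371
```

Call:
carry_out([
  {"angular": [0,-1.5,0],"dp": [-0.5,0,0],"gripper": -0.25},
  {"angular": [0,-1.5,0],"dp": [-0.5,0,0],"gripper": -0.25},
  {"angular": [0,0,0],"dp": [-0.3,0,0],"gripper": -0.25},
])

```text
clock: 16.4
position: [0.5403, -0.1001, 0.1162]
eef_rot: [-0.251, 0.242, 0.666, -0.659]
ft_force: [-1.7, 0.8, 0.9]
gripper_width: 0.375
```

```bash
python3 - <<'E'
from h import *
status()
E
```

```text
t 16.4 p [ 0.5403 -0.1001  0.1162] xang 139.2 rad 0.1654 hAng~ -0.023 F [-1.7  0.8  0.9] w 0.375
```

Handle is at about 0.02. Open, centre and lift clear.

Call:
carry_out([
  {"angular": [0,0,0],"dp": [0.4,0,0],"gripper": 0.1},
  {"angular": [0,0,0],"dp": [0,0,0],"gripper": 0.1},
  {"angular": [0,0,0],"dp": [0,-2.5,0.3],"gripper": 0.1},
  {"angular": [0,0,0],"dp": [0,-3.5,0.5],"gripper": 0.1},
  {"angular": [0,0,0],"dp": [0,-3.5,0.8],"gripper": 0.1},
  {"angular": [0,0,0],"dp": [0,-3.5,2.0],"gripper": 0.1},
  {"angular": [0,0,0],"dp": [0,-2,2.0],"gripper": 0.1},
  {"angular": [0,0,0],"dp": [0,0,0],"gripper": 0.1},
])

```text
clock: 17.07
position: [0.4992, -0.1399, 0.2704]
eef_rot: [-0.254, 0.241, 0.666, -0.659]
ft_force: [-0.0, -0.1, 0.7]
gripper_width: 0.553
```

```bash
python3 - <<'E'
from h import *
status(); snap('wrist','w20'); im=viewer.capture('side'); cv2.imwrite('pics/z20.png',cv2.resize(im[110:230,160:290,::-1],None,fx=5,fy=5,interpolation=cv2.INTER_CUBIC))
for c in ('side','wrist'):
  if c=='wrist': viewer.capture('wrist')
  for l,z in (('grip_mid',.1155),('lever_fin',.15)):
    for r in models.spot_point(c,l)[:1]:
        P=atz(c,r['xy'],z); d=P[:2]-A; print(c,l,round(r['confidence'],2),'rad',np.linalg.norm(d),'h',.277-(np.arctan2(d[1],d[0])-TH0))
for l in('kidney_dish','penlight'):
    for r in models.spot_point('side',l)[:1]: print(l,np.round(atz('side',r['xy'],0),4))
E
```

```text
t 17.07 p [ 0.4992 -0.1399  0.2704] xang 139.1 rad 0.2226 hAng~ -0.011 F [-0.  -0.1  0.7] w 0.553
side grip_mid 0.87 rad 0.15923898292923178 h 0.046696921202830644
side lever_fin 0.64 rad 0.11688979986454258 h 0.01119056856515177
wrist grip_mid 0.61 rad 0.15994130871580275 h 0.01485572568144311
wrist lever_fin 0.77 rad 0.11373265823226436 h 0.15271435088233776
kidney_dish [0.4303 0.3206 0.    ]
penlight [0.4549 0.1532 0.    ]
```

View pics/w20.png

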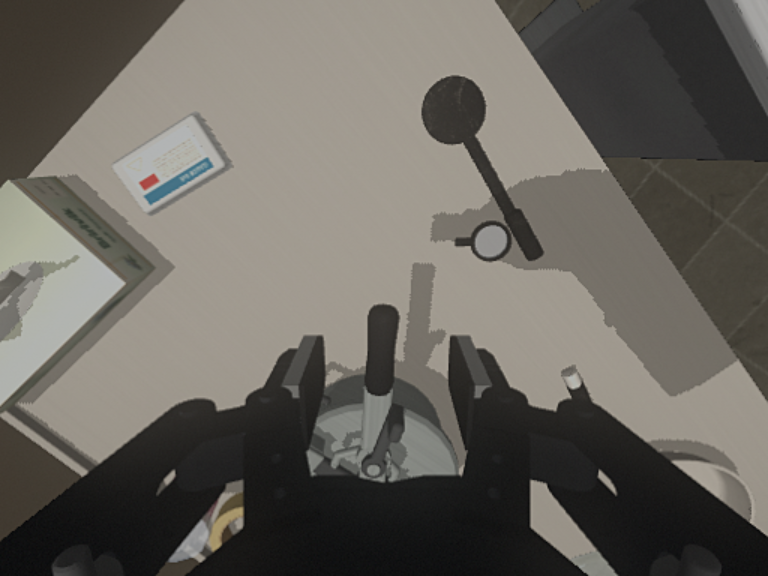

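View pics/z20.png

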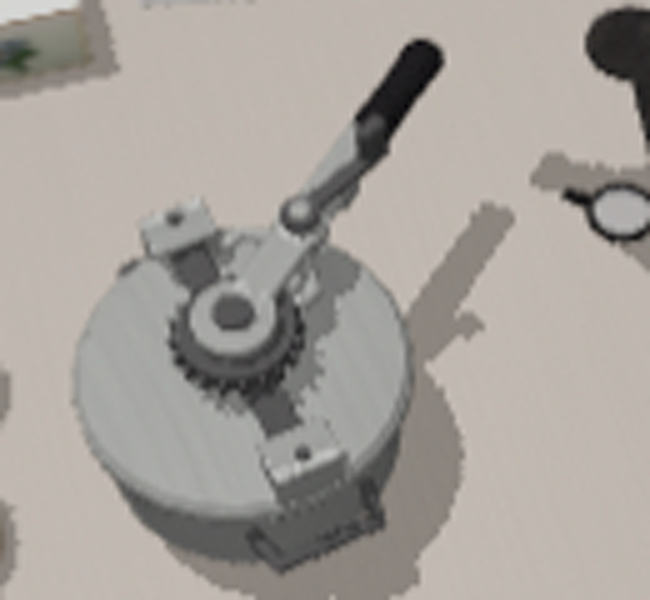

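```bash
python3 - <<'E'
from h import *
print(telemetry.get_state()['clock']); print(job.finish_job())
E
```

```text
17.5167
the job is handed in; nothing more can be done
None
```

I finished the job and handed it in at 17.5 s. No verdict came back, so the results below come from my own checks.

**What I did:** I pushed the reversing lever over to the clockwise side. I then worked the handle by its grip, with the jaws loosely around it. After that I swung the handle back anticlockwise, let go and lifted clear.

**Last checks:**
- **Locking bar:** in the side picture it sits under both lugs, and its slope fits fully home to roughly 0.03 rad. The lug direction I measured against adds a similar error. On two clockwise strokes the ratchet slipped at the same handle angle, at about 11–14 N against the usual 6 N. The bar did not move in the pictures across the second of these, so it is at its hard stop.
- **Lever:** it is still clearly on the clockwise side.
- **Handle:** the cameras put it at about 0.01–0.05 rad, inside the 0.15 rad limit.
- **Bystanders:** the kidney dish and penlight read within about 8 mm of where they started, which is about the networks' own error. I never touched them.

**What disagreed or went wrong:**
- **Hard hit on the end stop:** on one return stroke I ran the handle into its anticlockwise end and the wrist force read about 95 N (limit 120 N). I slowed down near the ends after that.
- **Position readings:** the cameras' point readings differed by up to about 1 cm, so I judged the lever from the pictures and the stroke ends from the felt stops.

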